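Make up the bending jig and lock its eccentric stop

ROBOT

A 7-joint arm with a two-finger parallel gripper is mounted at the origin on the work surface. World frame = base frame: x ahead of the robot, y to its left, z up, the work surface at z = 0. Lengths are in m, angles in rad, forces in N, time in s.
With the tool pointing down it reaches from about 0.4 to 0.85 m from the base axis. Payload 4.5 kg.
Tool frame: the origin (TCP) lies where the fingers leave the gripper's body, on its centre line; the fingertips stand 64 mm ahead of it and the grasp point (between the pads) lies 45 mm ahead of it; z points along the fingers, y is the direction in which the jaws open and shut (so a half turn about z gives the same grasp; the last joint's range is limited). The gripper opens to 88 mm and grips with 3 to 60 N. Pads are 18 mm wide; open, the fingers measure 123 mm over their backs; the gripper's body (75 mm by 187 mm) begins 45 mm behind the grasp point.
Start: joints at [1.199, 0.689, -0.195, 1.565, 0.157, 0.902, -0.215], TCP at [0.247, -0.574, 0.303] pointing down, gripper open.
Joint ranges: [-3.01, 3.01], [-0.46, 2.08], [-1.47, 1.51], [0.13, 2.56], [-1, 4.14], [0.04, 2.09], [-2.66, 2.66]. Speed limits (rad/s): [2.57, 2.57, 3.14, 3.14, 3.14, 3.14, 3.14].

INTERFACE

Orientations are given as a unit quaternion [x, y, z, w].
In Python, from plant import monitor, snapshot, workorder, finder gives the robot as it stands.
- The arm moves only by the tool carry_out, never from a script. Its argument "motion" is one flat list of numbers, 6 for each row, row after row: the shift along the tool's x, y, z in cm, then the turn, a rotation vector about the tool's x, y, z in rad. In form: [x, y, z, rx, ry, rz, x, y, z, rx, ry, rz, ...]. A call has 1 to 8 rows; each row shifts and turns the commanded pose from where the row before left it, along the tool's axes as they then stand; what a row does not reach is not made up. A row lasts 1/8 s, in which the tool goes at most 62.5 mm and 10.7 degrees, less where a joint would pass 70% of its speed; a pose out of reach is approached as far as the arm can. A call with a gripper value outside its range is refused whole. "hand" is the finger opening in cm, from 0 to 8.81, set as the call begins (left out, the last holds). The fingers move at their own pace and stop on an object; "grip_force" is the grip in N (left out, the last holds). Time passes only in rows, so rows that do not move let the fingers close. It gives the time, the measured TCP pose, the force and the opening at its end, in the units of the state.
- monitor.get_state(): the state, without advancing time (a new reading comes with each control period).
- snapshot(name): name is "scene" or "top" or "wrist"; returns a dict with "frame" (480x640x3 uint8, red, green, blue), "range_z" (480x640 float32, m along the optical axis (not along the pixel's ray), 0 where there is no reading), "fx", "fy", "cx", "cy" (pixels), "rvec" (rotation vector, rad) and "tvec" (3), from world to camera coordinates, as OpenCV has them; the wrist camera has in their place "hand_eye" (4x4, takes a point from camera to tool coordinates, whose origin is the TCP and whose axes are the flange's). Camera axes: x right, y down, z forward; pixel columns grow to the right and rows downward; lengths in m; the calibration is good to about 2 mm. A picture is of the moment at which its call begins: read the wrist's pose just before it.
- workorder.finish_job(): hands the job in, once; it reports no verdict.
Trained networks look in a picture, given as the dict that the camera call returned (one of the last four; its "shot" number tells which), for a name from the list of things; names that differ only in an ending like _2 or _b are one class to them, and where a whole thing is asked for, a point or a joint stands for the part that bears it (a point fixed in the world has none). Each returns a list of dicts, best first, with "p" (0 to 1); they miss things now and then, are a little off and sometimes report something else, mostly with a low value. They report only what shows in the picture. A call takes as long as a camera call. They do not tell look-alikes from the thing itself.
- finder.masks_of(picture, thing): "pixels" (480x640 bool, what is visible of it) and "extent" ([left, top, right, bottom] in pixels, round what is visible of it).
The state is a dict: "clock": time; "q": joint angles; "qd": joint speeds; "joint_torque": joint torques, N m; "tool_pos": TCP position; "eef_rot": TCP orientation; "contact_force": force on the tool from outside, world axes, zero at the start; "moment": the same for the moment, N m; "opening": opening from 0.0 (shut) to 1.0 (fully open).
Only numpy, scipy, OpenCV 4.12 (cv2) and the standard library are available. Lean on these libraries where they do the work, as an engineer would, in place of code of your own. Each camera call takes 0.05 s, during which the arm holds its last target. There are 200 camera calls.

TASK

Make up the bending jig: turn the die plate to match the four studs of the bed and slide it fully down, then stand every bending pin that is on the bench upright in a bore of the plate, fully home. Set the eccentric stop by putting the blue-handled holding spanner over the square head of its spindle, with the handle on the ledge, and swinging it clockwise until it rests against the red stop post; then, with the spanner left on to hold the spindle against the post, turn the jam nut clockwise by its orange handle until it is tight. The spindle must not turn past its setting at any time; finally lift the spanner off without disturbing the setting, lay it back flat on the rubber mat, and leave the jar and the mug where they stand.

Things in the scene. Friction and masses are not known exactly. Their poses are not given: they have to be found in the camera images.
- bed: Green square casting, 170 x 170 x 30 mm, fixed. Origin: centre of its underside, z up. Four steel studs, 12 mm diameter with tapered tops, stand on its top (z = 30 mm) at x = +-38.9, y = +-38.9 mm in its frame, tops at z = 64 mm.
- die_plate: Loose aluminium plate, 156 x 156 x 18 mm, 0.75 kg; origin: centre of its underside, z up. Through holes of 14.5 mm at x = +-38.9, y = +-38.9 mm take the studs (any quarter turn fits); through bores of 34 mm at (+-55, 0), (0, +-55) mm take the pins. A black boss, 30 mm diameter, stands 40 mm above its top at the centre, to lift it by. Seated, its underside is 30 mm above the bench.
- pin_a: Bending pin, plain upright cylinder 32 mm diameter, 66 mm tall, white sleeve with a red band on a heavy steel foot, foot chamfered by 2 mm, 0.25 kg, standing on the bench. Origin: centre of its foot, z along the pin. May be absent (None): two to four of the pins are there. Home in a bore, its foot stands on the bed's top, level with the plate's underside. Any pin fits any bore.
- pin_b: Bending pin, plain upright cylinder 32 mm diameter, 66 mm tall, white sleeve with a red band on a heavy steel foot, foot chamfered by 2 mm, 0.25 kg, standing on the bench. Origin: centre of its foot, z along the pin. May be absent (None): two to four of the pins are there. Home in a bore, its foot stands on the bed's top, level with the plate's underside. Any pin fits any bore.
- pin_c: Bending pin, plain upright cylinder 32 mm diameter, 66 mm tall, white sleeve with a red band on a heavy steel foot, foot chamfered by 2 mm, 0.25 kg, standing on the bench. Origin: centre of its foot, z along the pin. May be absent (None): two to four of the pins are there. Home in a bore, its foot stands on the bed's top, level with the plate's underside. Any pin fits any bore.
- pin_d: Bending pin, plain upright cylinder 32 mm diameter, 66 mm tall, white sleeve with a red band on a heavy steel foot, foot chamfered by 2 mm, 0.25 kg, standing on the bench. Origin: centre of its foot, z along the pin. May be absent (None): two to four of the pins are there. Home in a bore, its foot stands on the bed's top, level with the plate's underside. Any pin fits any bore.
- stop_base: Green casting of the eccentric stop, fixed. Origin: underside, on the spindle's vertical axis. Foot 100 x 100 x 25 mm. A ledge 30 mm wide, top at z = 71.5 mm, runs along x from -90 to 40 mm, centred on y = 122 mm; the red stop post, 16 mm diameter, stands 22 mm high on it at (18.5, 122) mm. The spanner's handle goes on the ledge, on the post's -x (anticlockwise) side.
- spindle (a joint): Angle of the spindle (rad), growing clockwise from above; starts at -0.55 to -0.28. At 0 a spanner on the head with its handle along the head's +y rests against the stop post: the setting (within 0.17, some 0.07 is play); past 0.35 it is overturned. It turns with 0.12 N m and stays where it is left.
- spindle_head (a point): Top of the square head, on the spindle's axis, 100 mm above the bench; axes turn with the spindle. +y: where the handle belongs (yellow mark on the brass eccentric disc; along the base's +y at spindle 0). 34 mm across flats, flats square to x and y, full square from z = 72 to 88 mm, then a taper. The spanner's ring rests on the brass disc (72 mm diameter, 7 mm off-centre) at z = 72 mm.
- jam_nut (a joint): Angle of the jam nut relative to the spindle (rad), growing clockwise seen from above; starts at 0 to 0.25, tight (hard end) at 1.35; anything beyond 1.15 counts as tight. It takes 0.5 N m to turn, more than the spindle, so an unheld spindle turns along with it.
- nut_knob (a point): Top of the orange upright handle on the jam nut's arm, 118 mm above the bench, 100 mm from the spindle's axis: a cylinder, 20 mm diameter, to be taken from above between 55 and 118 mm above the bench. In the spindle's axes the arm points 0.35 rad clockwise of +x when the nut reads 0.
- spanner: Loose steel holding spanner, 14 mm thick, about 0.3 kg. Origin: centre of its square ring, on the underside, z up. The ring is 36.5 mm square inside, 56.5 mm outside, sides square to x and y; the blue handle, 20 mm wide and 14 mm thick, runs along +x from 28 to 177 mm. Its centre of mass lies about 58 mm out along the handle. It starts flat on the mat.
- mat: Black rubber mat, 90 (x) x 270 (y) x 3 mm, fixed on the bench. Origin: centre of its underside. The spanner belongs on it, its ring and handle both lying over the mat.
- jar: Glass jar with a yellow lid, 80 mm diameter, 130 mm tall, loose. Leave it alone. Origin: centre of its underside.
- mug: Red mug, 80 mm diameter, 90 mm tall, loose. Leave it alone. Origin: centre of its underside.
Mind the look-alikes: they are no part of the job. Leave any green, turquoise or yellow look-alike of the pin_b alone.

How it is judged:
By the outcome, as a careful person would: the job done as asked, in the order asked, and still so for the second after the job is handed in, with the robot touching nothing.
Of pin_a, pin_b, pin_c, pin_d only 2 to 4 are there at a start; the rules pass over those that are not, and their reading is None.
At some moment in a run one of die_plate, spanner may be knocked a few centimetres aside while the robot is not near it.
It also fails if it takes over 210 s, if anything falls off the work surface, if the arm or the gripper's body presses on something with over 40 N, if the wrist force passes 120 N, or if a joint passes its speed limit or range.

## Working session

There is one attempt and no reset: what is moved stays moved. The work goes in short steps, Python scripts to look and compute and a tool call to move; the robot and the scene stay as the last step left them, time stands still between calls to the robot, and variables do not carry over. Pictures are saved under pics/ and viewed, about 12 in all and at most 16, crops included, and the job is handed in when it is done.

Besides the shell and the picture viewer there is one more tool, called after "Emit:" in YAML: its name, and indented under it one key for each argument. carry_out: Moves the arm, as the interface text tells. Its arguments: {"type":"object","properties":{"motion":{"type":"array"},"hand":{"type":"number"},"grip_force":{"type":"number"}},"required":["motion"]}

```bash
mkdir -p pics; ls; cat > h.py <<'E'
import numpy as np, cv2, sys
sys.path.insert(0,'.')
from plant import monitor, snapshot, workorder, finder
from scipy.spatial.transform import Rotation as R
def cloud(p, st=None):
    d=p["range_z"].astype(float); v,u=np.mgrid[0:480,0:640]
    P=np.stack([(u-p["cx"])/p["fx"]*d,(v-p["cy"])/p["fy"]*d,d],-1)
    if "hand_eye" in p:
        H=np.array(p["hand_eye"]); P=P@H[:3,:3].T+H[:3,3]
        P=R.from_quat(st["eef_rot"]).apply(P.reshape(-1,3)).reshape(P.shape)+np.array(st["tool_pos"])
    else:
        M=cv2.Rodrigues(np.array(p["rvec"],float))[0]
        P=(P-np.array(p["tvec"]).ravel())@M
    P[d==0]=np.nan
    return P
def save(p,n): cv2.imwrite(f"pics/{n}.png",p["frame"][:,:,::-1])
E
python3 - <<'E'
from h import *
s=monitor.get_state(); print({k:np.round(v,3) for k,v in s.items()})
for n in("top","scene"):
    p=snapshot(n); save(p,n); C=cloud(p); np.savez(f"{n}.npz",C=C,f=p["frame"])
    for t in ["bed","die_plate","pin_a","stop_base","spindle_head","jam_nut","nut_knob","spanner","mat","jar","mug"]:
        for m in finder.masks_of(p,t)[:6]:
            if m["p"]<.3: continue
            X=C[m["pixels"]]; X=X[~np.isnan(X[:,0])]
            print(n,t,round(m["p"],2),np.round(m["extent"]),np.round(np.median(X,0),3),np.round(np.percentile(X,1,0),3),np.round(np.percentile(X,99,0),3), np.median(p["frame"][m["pixels"]],0))
E
```

```text
pics
{'clock': np.float64(0.0), 'q': array([ 1.199,  0.69 , -0.194,  1.566,  0.157,  0.902, -0.215]), 'qd': array([ 0.001, -0.001,  0.   ,  0.001,  0.   , -0.   , -0.001]), 'joint_torque': array([ 0.0000e+00, -5.2755e+01, -1.2670e+00, -1.5343e+01, -5.3000e-02,
        7.0000e-03,  0.0000e+00]), 'tool_pos': array([ 0.246, -0.574,  0.302]), 'eef_rot': array([ 0.979,  0.202, -0.   , -0.001]), 'contact_force': array([ 0.605, -0.153, -0.177]), 'moment': array([-0.004,  0.028, -0.049]), 'opening': np.float64(0.998)}
top bed 0.68 [159. 170. 245. 254.] [0.599 0.235 0.031] [0.513 0.147 0.003] [0.692 0.326 0.06 ] [ 90. 190. 144.]
top bed 0.64 [330. 260. 454. 310.] [ 0.434 -0.196  0.004] [ 0.381 -0.333 -0.002] [ 0.481 -0.066  0.018] [53. 51. 52.]
top die_plate 0.89 [115. 258. 202. 345.] [0.405 0.318 0.018] [ 0.32   0.232 -0.001] [0.494 0.408 0.059] [254. 255. 255.]
top pin_a 0.8 [247. 242. 265. 265.] [0.498 0.103 0.066] [0.486 0.09  0.013] [0.515 0.12  0.071] [255. 255. 255.]
top pin_a 0.71 [223. 278. 239. 298.] [0.425 0.155 0.065] [0.412 0.142 0.   ] [0.444 0.181 0.071] [255. 255. 255.]
top pi
[... 3186 characters left out ...]
 286. 233.] [ 0.605 -0.198  0.073] [ 0.555 -0.287  0.002] [ 0.687 -0.164  0.119] [169. 133.  90.]
scene mat 0.59 [284. 176. 366. 252.] [ 0.437 -0.173  0.004] [ 0.376 -0.334 -0.001] [ 0.477 -0.067  0.017] [67. 64. 64.]
scene mat 0.58 [408. 312. 517. 418.] [0.415 0.328 0.018] [ 0.316  0.235 -0.001] [0.495 0.41  0.058] [238. 238. 239.]
scene mat 0.39 [222. 203. 283. 232.] [ 0.673 -0.219  0.054] [ 0.569 -0.233  0.032] [ 0.688 -0.174  0.12 ] [144.5  91.   44. ]
scene jar 0.93 [228. 274. 274. 340.] [0.738 0.046 0.103] [ 0.683 -0.012 -0.   ] [0.772 0.062 0.133] [152. 143. 118.]
scene mug 0.81 [293. 123. 331. 161.] [ 0.322 -0.412  0.061] [ 0.277 -0.482  0.004] [ 0.361 -0.388  0.092] [146.  19.  13.]
```

```bash
python3 - <<'E'
import cv2
a=cv2.imread("pics/top.png")[110:370,100:540]; cv2.imwrite("pics/topc.png",cv2.resize(a,None,fx=1.8,fy=1.8,interpolation=3))
E
```

```text
(no output)
```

View pics/topc.png

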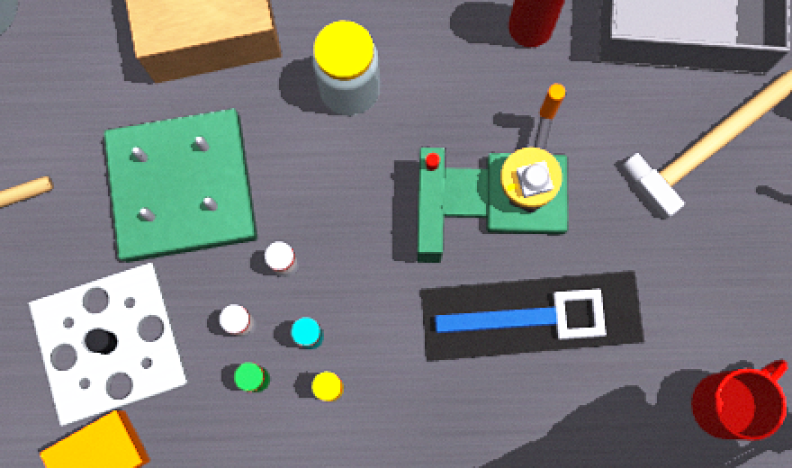

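View pics/scene.png

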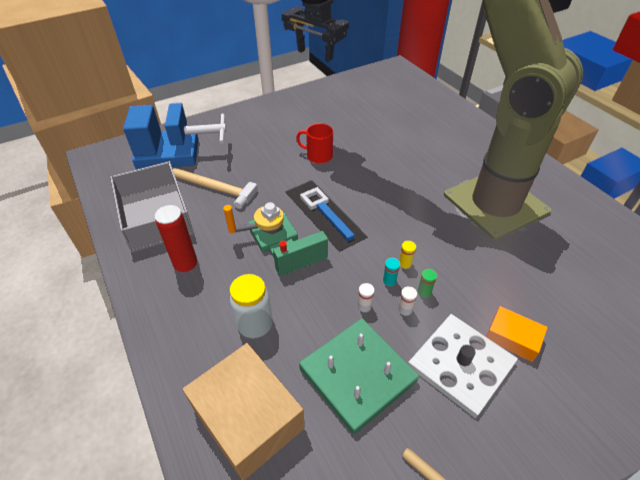

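The top crop shows the bed (180,185), plate (102,342), two white pins (235,320) and (280,257), coloured decoys, the stop (520,180) with its ledge on the left, and the spanner on its mat. The scene view agrees, with no other white pins. Next I'll fit poses from the top view.

```bash
cat >> h.py <<'E'
def pts(C,f,box,z,col=None):
    m=(C[...,0]>box[0])&(C[...,0]<box[1])&(C[...,1]>box[2])&(C[...,1]<box[3])&(C[...,2]>z[0])&(C[...,2]<z[1])
    if col is not None:
        hsv=cv2.cvtColor(f,cv2.COLOR_RGB2HSV); m&=cv2.inRange(hsv,np.array(col[0]),np.array(col[1]))>0
    return C[m],m
def rect(X):
    (c,s,a)=cv2.minAreaRect((X[:,:2]*1000).astype(np.float32)); return np.round(c,1),np.round(s,1),round(a%90,2)
def plan(pos,yaw_deg,n=None,src=None,show=True):
    """rows from the present pose to tool pos (m), tool-x yaw (deg), tool down"""
    s=monitor.get_state(); p0=np.array(s["tool_pos"]); r0=R.from_quat(s["eef_rot"])
    a=np.radians(yaw_deg); r1=R.from_matrix(np.array([[np.cos(a),np.sin(a),0],[np.sin(a),-np.cos(a),0],[0,0,-1]]))
    d=(r0.inv()*r1).as_rotvec(); D=np.array(pos)-p0
    n=n or int(max(1,np.ceil(np.linalg.norm(D)/.06),np.ceil(np.linalg.norm(d)/.18)))
    rows=[]
    for i in range(n):
        ri=r0*R.from_rotvec(d*i/n); rows.append(list(np.round(ri.inv().apply(D/n)*100,2))+list(np.round(d/n,3)))
    out=[float(x) for r in rows for x in r]
    for i in range(0,n,8): print([x+0 for x in out[i*6:(i+8)*6]])
    return out
def yaw():
    s=monitor.get_state(); x=R.from_quat(s["eef_rot"]).as_matrix()[:,0]; return np.degrees(np.arctan2(x[1],x[0]))
E
python3 - <<'E'
from h import *
D=np.load("top.npz"); C,f=D["C"],D["f"]
print("bed",rect(pts(C,f,(.48,.72,.12,.35),(.026,.036),((45,60,40),(90,255,255)))[0]))
print("plate",rect(pts(C,f,(.3,.52,.21,.43),(.013,.024),((0,0,180),(180,60,255)))[0]))
print("boss",rect(pts(C,f,(.35,.46,.27,.37),(.05,.065))[0]))
print("studs",np.round(pts(C,f,(.5,.7,.14,.33),(.05,.07))[0],3).tolist()[::3])
for nm,b in dict(p1=(.47,.53,.08,.13),p2=(.4,.45,.13,.18)).items(): print(nm,rect(pts(C,f,b,(.062,.072))[0]))
b=pts(C,f,(.48,.7,-.15,-.03),(.066,.078),((45,60,40),(90,255,255)))[0]; print("ledge",rect(b))
print("base",rect(pts(C,f,(.5,.7,-.28,-.1),(.018,.032),((45,60,40),(90,255,255)))[0]))
print("post",rect(pts(C,f,(.5,.72,-.15,-.03),(.085,.1))[0]))
print("disc",rect(pts(C,f,(.5,.65,-.26,-.14),(.066,.078),((20,80,80),(35,255,255)))[0]))
print("head",rect(pts(C,f,(.5,.65,-.26,-.14),(.084,.104))[0]))
print("knob",rect(pts(C,f,(.6,.75,-.3,-.14),(.11,.125))[0]))
X,m=pts(C,f,(.36,.5,-.35,-.05),(.012,.024)); print("spanner",rect(X))
hd=pts(C,f,(.36,.5,-.35,-.05),(.012,.024),((95,100,80),(125,255,255)))[0]; print("handle",rect(hd),hd.mean(0))
print("mat",rect(pts(C,f,(.36,.5,-.36,-.04),(-.002,.008),((0,0,0),(180,80,75)))[0]))
p=snapshot("wrist"); print(np.round(p["hand_eye"],4),p["fx"],p["cx"],p["cy"])
print(yaw()); plan((.405,.26,.36),20)
E
```

```text
bed (array([603.9, 237.1]), array([170.8, 170.3]), 8.75)
plate (array([406.8, 321.7]), array([157.1, 157. ]), 17.33)
boss (array([406.4, 321.2]), array([27.6, 28.6]), 27.19)
studs [[0.652, 0.206, 0.061], [0.648, 0.208, 0.065], [0.648, 0.201, 0.063], [0.645, 0.205, 0.066], [0.647, 0.2, 0.06], [0.645, 0.206, 0.06], [0.646, 0.2, 0.058], [0.643, 0.204, 0.06], [0.643, 0.206, 0.05], [0.637, 0.279, 0.068], [0.636, 0.285, 0.063], [0.637, 0.278, 0.062], [0.633, 0.283, 0.067], [0.635, 0.279, 0.059], [0.634, 0.286, 0.057], [0.633, 0.279, 0.058], [0.632, 0.284, 0.056], [0.632, 0.278, 0.055], [0.577, 0.192, 0.059], [0.572, 0.19, 0.067], [0.573, 0.199, 0.056], [0.571, 0.191, 0.063], [0.57, 0.199, 0.058], [0.569, 0.191, 0.063], [0.568, 0.196, 0.058], [0.567, 0.189, 0.061], [0.566, 0.192, 0.056], [0.565, 0.27, 0.06], [0.562, 0.269, 0.063], [0.559, 0.273, 0.065], [0.559, 0.267, 0.064], [0.558, 0.274, 0.061], [0.557, 0.266, 0.064], [0.556, 0.274, 0.06], [0.556, 0.268, 0.06], [0.554, 0.27, 0.058], [0.555, 0.265, 0.051]]
p1 (array([501.5, 105.7]), array([31. , 31.4]), 28.25)
p2 (array([427.4, 157.9]), a
[... 721 characters left out ...]
 9.595e-01 -8.220e-02]
 [ 0.000e+00  0.000e+00  0.000e+00  1.000e+00]] 426.0381060620445 327.63622413454254 244.33518247797483
23.248455277572837
[3.16, -4.69, -0.38, 0.0, 0.0, 0.004, 3.15, -4.71, -0.38, 0.0, 0.0, 0.004, 3.13, -4.72, -0.38, 0.0, 0.0, 0.004, 3.11, -4.73, -0.38, 0.0, 0.0, 0.004, 3.09, -4.74, -0.38, 0.0, 0.0, 0.004, 3.08, -4.75, -0.38, 0.0, 0.0, 0.004, 3.06, -4.76, -0.38, 0.0, 0.0, 0.004, 3.04, -4.78, -0.38, 0.0, 0.0, 0.004]
[3.02, -4.79, -0.38, 0.0, 0.0, 0.004, 3.0, -4.8, -0.38, 0.0, 0.0, 0.004, 2.99, -4.81, -0.38, 0.0, 0.0, 0.004, 2.97, -4.82, -0.38, 0.0, 0.0, 0.004, 2.95, -4.83, -0.38, 0.0, 0.0, 0.004, 2.93, -4.84, -0.38, 0.0, 0.0, 0.004, 2.91, -4.85, -0.38, 0.0, 0.0, 0.004]
```

```bash
cat >> h.py <<'E'
def Rd(y):
    a=np.radians(y); return R.from_matrix(np.array([[np.cos(a),np.sin(a),0],[np.sin(a),-np.cos(a),0],[0,0,-1]]))
def path(W,step=.06):
    """W: list of (pos,yaw[,n]); rows through way-points from the present pose, rounding carried over"""
    s=monitor.get_state(); p=np.array(s["tool_pos"]); r=R.from_quat(s["eef_rot"]); rows=[]
    for w in W:
        r1=Rd(w[1]); d=(r.inv()*r1).as_rotvec(); D=np.array(w[0])-p
        n=w[2] if len(w)>2 else int(max(1,np.ceil(np.linalg.norm(D)/step),np.ceil(np.linalg.norm(d)/.18)))
        for i in range(n):
            r1i=Rd(w[1]); d=(r.inv()*r1i).as_rotvec()/(n-i); D=(np.array(w[0])-p)/(n-i)
            row=np.r_[np.round(r.inv().apply(D)*100,2),np.round(d,3)]
            rows.append(row); p=p+r.apply(row[:3]/100); r=r*R.from_rotvec(row[3:])
    for i in range(0,len(rows),8): print([float(x)+0 for q in rows[i:i+8] for x in q])
E
python3 - <<'E'
from h import *
path([((.5,-.15,.33),75),((.4068,.3217,.25),107.3)])
E
```

```text
[4.45, -3.22, -0.3, 0.0, 0.0, -0.1, 4.75, -2.76, -0.3, 0.0, 0.0, -0.1, 5.0, -2.27, -0.3, 0.0, 0.0, -0.1, 5.2, -1.76, -0.3, 0.0, 0.0, -0.101, 5.35, -1.23, -0.31, 0.0, 0.0, -0.1, 5.44, -0.69, -0.3, 0.0, 0.0, -0.101, 5.49, -0.14, -0.31, 0.0, 0.0, -0.1, 5.47, 0.41, -0.3, 0.0, 0.0, -0.101]
[5.41, 0.96, -0.31, 0.0, 0.0, -0.1, 4.79, -2.36, 0.89, 0.0, 0.0, -0.063, 4.93, -2.05, 0.89, 0.0, 0.0, -0.063, 5.05, -1.74, 0.89, 0.0, 0.0, -0.063, 5.15, -1.41, 0.89, 0.0, 0.0, -0.062, 5.23, -1.09, 0.89, 0.0, 0.0, -0.063, 5.29, -0.76, 0.89, 0.0, 0.0, -0.062, 5.33, -0.43, 0.89, 0.0, 0.0, -0.063]
[5.34, -0.1, 0.88, 0.0, 0.0, -0.062, 5.34, 0.23, 0.89, 0.0, 0.0, -0.063]
```

Emit:
carry_out:
  motion: [4.45,-3.22,-0.3,0.0,0.0,-0.1,4.75,-2.76,-0.3,0.0,0.0,-0.1,5.0,-2.27,-0.3,0.0,0.0,-0.1,5.2,-1.76,-0.3,0.0,0.0,-0.101,5.35,-1.23,-0.31,0.0,0.0,-0.1,5.44,-0.69,-0.3,0.0,0.0,-0.101,5.49,-0.14,-0.31,0.0,0.0,-0.1,5.47,0.41,-0.3,0.0,0.0,-0.101]

```text
clock: 2.25
tool_pos: [0.4727, -0.1957, 0.3273]
eef_rot: [0.822, 0.57, 0.0, 0.0]
contact_force: [0.7, 0.6, -0.4]
opening: 0.997
```

Emit:
carry_out:
  motion: [5.41,0.96,-0.31,0.0,0.0,-0.1,4.79,-2.36,0.89,0.0,0.0,-0.063,4.93,-2.05,0.89,0.0,0.0,-0.063,5.05,-1.74,0.89,0.0,0.0,-0.063,5.15,-1.41,0.89,0.0,0.0,-0.062,5.23,-1.09,0.89,0.0,0.0,-0.063,5.29,-0.76,0.89,0.0,0.0,-0.062,5.33,-0.43,0.89,0.0,0.0,-0.063]

```text
clock: 3.25
tool_pos: [0.4274, 0.2186, 0.2676]
eef_rot: [0.641, 0.767, 0.0, 0.0]
contact_force: [1.0, 0.2, 1.0]
opening: 1.001
```

Emit:
carry_out:
  motion: [5.34,-0.1,0.88,0.0,0.0,-0.062,5.34,0.23,0.89,0.0,0.0,-0.063,0,0,0,0,0,0]

```text
clock: 3.62
tool_pos: [0.4048, 0.3269, 0.2499]
eef_rot: [0.59, 0.808, 0.002, -0.002]
contact_force: [0.2, -0.1, 0.2]
opening: 1.003
```

```bash
python3 - <<'E'
from h import *
s=monitor.get_state(); print(s["tool_pos"],yaw(),s["q"])
p=snapshot("wrist"); save(p,"w1"); C=cloud(p,s); f=p["frame"]
print("plate",rect(pts(C,f,(.3,.52,.21,.43),(.013,.024),((0,0,150),(180,60,255)))[0]))
print("boss",rect(pts(C,f,(.35,.46,.27,.37),(.05,.065))[0]))
p=snapshot("top"); C=cloud(p); f=p["frame"]; print("plate",rect(pts(C,f,(.3,.52,.21,.43),(.013,.024),((0,0,180),(180,60,255)))[0]))
path([((.4068,.3217,.105),107.3),((.4068,.3217,.088),107.3)])
E
```

```text
[0.40477076 0.32690542 0.24992764] 107.75112059978761 [-0.47160256  0.6631588  -0.47961425  1.92709236  0.47471191  0.66131721
 -0.9352312 ]
plate (array([406. , 323.6]), array([156.5, 156.6]), 17.39)
boss (array([405.6, 324.4]), array([29.2, 28.9]), 29.61)
plate (array([410.7, 309.5]), array([157.1, 132.6]), 17.43)
[0.01, 0.01, 4.83, 0.0, 0.0, 0.0, 0.01, 0.01, 4.83, 0.0, 0.0, 0.0, 0.0, 0.0, 4.82, 0.0, 0.001, 0.001, 0.0, 0.01, 1.7, 0.0, 0.0, 0.0]
```

```bash
python3 - <<'E'
from h import *
s=monitor.get_state(); print(s["tool_pos"],yaw(),s["qd"])
p=snapshot("wrist"); C=cloud(p,s); f=p["frame"]
print("plate",rect(pts(C,f,(.3,.52,.21,.43),(.013,.024),((0,0,150),(180,60,255)))[0]))
print("boss",rect(pts(C,f,(.35,.46,.27,.37),(.05,.065))[0]))
E
```

```text
[0.40665338 0.32156292 0.24981193] 107.33036106199073 [ 0.03399079 -0.01193993  0.02467954  0.01901133  0.00242764  0.00316929
  0.00035537]
plate (array([406.1, 323.8]), array([156.4, 155.8]), 17.41)
boss (array([406. , 324.3]), array([29.2, 29.2]), 37.34)
```

Emit:
carry_out:
  motion: [0,0,4.83,0.0,0.0,0.0,0,0,4.83,0.0,0.0,0.0,0.0,0.0,4.82,0.0,0.0,0.0,0.0,0.0,1.7,0.0,0.0,0.0,0,0,0,0,0,0]

```text
clock: 4.4
tool_pos: [0.4072, 0.3196, 0.0874]
eef_rot: [0.594, 0.805, -0.002, 0.001]
contact_force: [0.4, 0.6, 0.7]
opening: 1.004
```

Emit:
carry_out:
  motion: [0,0,0,0,0,0,0,0,0,0,0,0,0,0,0,0,0,0,0,0,0,0,0,0,0,0,0,0,0,0,0,0,0,0,0,0]
  hand: 2
  grip_force: 45

```text
clock: 5.15
tool_pos: [0.4067, 0.3217, 0.0882]
eef_rot: [0.593, 0.805, -0.0, 0.0]
contact_force: [-1.9, -0.3, 0.5]
opening: 0.341
```

Emit:
carry_out:
  motion: [0,0,-4,0,0,0,0,0,-5,0,0,0,0,0,0,0,0,0,0,0,0,0,0,0,0,0,0,0,0,0]

```text
clock: 5.78
tool_pos: [0.4059, 0.3206, 0.1764]
eef_rot: [0.593, 0.805, -0.002, -0.0]
contact_force: [-0.2, -0.4, -8.6]
opening: 0.328
```

```bash
python3 - <<'E'
from h import *
s=monitor.get_state(); print(s["tool_pos"],yaw(),s["contact_force"],s["moment"],s["opening"])
p=snapshot("wrist"); save(p,"w2"); C=cloud(p,s); f=p["frame"]
z=s["tool_pos"][2]-.088+.018
print("plate",z,rect(pts(C,f,(.3,.52,.21,.43),(z-.006,z+.006),((0,0,150),(180,60,255)))[0]))
p=snapshot("top"); save(p,"t2"); C=cloud(p); f=p["frame"]; print("plate",rect(pts(C,f,(.3,.52,.21,.43),(z-.006,z+.006),((0,0,180),(180,60,255)))[0]))
E
```

```text
[0.4059326  0.32064886 0.17635403] 107.31509162187534 [-0.18284522 -0.42905487 -8.64013707] [-0.00684633 -0.07896428  0.04997109] 0.3276500826277834
plate 0.10635402633130635 (array([405.4, 322. ]), array([157.8, 156.9]), 17.32)
plate (array([413.6, 296.7]), array([157.4, 107.7]), 18.16)
```

```bash
python3 - <<'E'
from h import *
D=np.load("top.npz"); C,f=D["C"],D["f"]
X=C[(C[...,0]>.7)&(C[...,1]>.1)&(C[...,1]<.4)&(C[...,2]>.03)]; print("box",X.min(0),X.max(0))
# stud pattern fit
X=pts(C,f,(.5,.7,.14,.33),(.05,.07))[0]; 
from scipy.optimize import least_squares
def mod(q): 
    a=q[2]; M=np.array([[np.cos(a),-np.sin(a)],[np.sin(a),np.cos(a)]]); return np.array([[i,j] for i in(-38.9,38.9) for j in(-38.9,38.9)])@M.T+q[:2]
Y=X[:,:2]*1000
def fun(q): d=np.linalg.norm(Y[:,None]-mod(q)[None],axis=2); return d.min(1)
print(least_squares(fun,[604,237,np.radians(8.7)]).x)
print(np.array(monitor.get_state()["tool_pos"]),yaw())
path([((.6039,.2371,.188),98.75,6),((.6039,.2371,.188),98.75,1),((.6039,.2371,.162),98.75)],.05)
E
```

```text
box [0.7442558  0.11162009 0.03001578] [0.91510852 0.30432153 0.09777327]
[6.02680053e+02 2.36045179e+02 1.52940617e-01]
[0.40612459 0.32113092 0.17674164] 107.32325320943946
[-2.32, 2.73, -0.19, 0.0, 0.0, 0.025, -2.25, 2.79, -0.19, -0.001, 0.0, 0.025, -2.18, 2.84, -0.19, 0.0, 0.0, 0.025, -2.11, 2.89, -0.19, 0.0, 0.001, 0.025, -2.03, 2.95, -0.19, -0.001, 0.0, 0.025, -1.96, 3.0, -0.19, 0.0, 0.001, 0.025, 0.0, 0.0, 0.0, 0.0, 0.0, 0.0, 0.0, 0.0, 2.6, 0.0, 0.0, 0.0]
```

Emit:
carry_out:
  motion: [-2.32,2.73,-0.19,0.0,0.0,0.025,-2.25,2.79,-0.19,0,0.0,0.025,-2.18,2.84,-0.19,0.0,0.0,0.025,-2.11,2.89,-0.19,0.0,0.001,0.025,-2.03,2.95,-0.19,-0.001,0.0,0.025,-1.96,3.0,-0.19,0.0,0.001,0.025,0.0,0.0,0.0,0.0,0.0,0.0,0.0,0.0,2.6,0.0,0.0,0.0]

```text
clock: 6.88
tool_pos: [0.6051, 0.2383, 0.1638]
eef_rot: [0.652, 0.759, 0.002, -0.0]
contact_force: [-0.4, 0.4, -7.8]
opening: 0.33
```

Emit:
carry_out:
  motion: [0,0,0,0,0,0,0,0,0,0,0,0,0,0,0,0,0,0]

```text
clock: 7.25
tool_pos: [0.6048, 0.2382, 0.1644]
eef_rot: [0.651, 0.759, 0.002, -0.0]
contact_force: [-0.3, 0.4, -6.8]
opening: 0.331
```

```bash
python3 - <<'E'
from h import *
s=monitor.get_state(); print(s["tool_pos"],yaw(),s["contact_force"],s["moment"],s["opening"])
p=snapshot("wrist"); save(p,"w3"); C=cloud(p,s); f=p["frame"]
z=s["tool_pos"][2]-.07
for w in(pts(C,f,(.48,.72,.12,.36),(z-.006,z+.006),((0,0,150),(180,60,255)))[0],pts(C,f,(.48,.72,.12,.36),(.024,.036),((45,60,40),(90,255,255)))[0]): print(rect(w))
a=p["frame"][:,:,::-1]; p=snapshot("top"); save(p,"t3"); C=cloud(p)
print(rect(pts(C,p["frame"],(.48,.72,.12,.36),(z-.006,z+.006),((0,0,150),(180,60,255)))[0]))
b=cv2.resize(p["frame"][140:280,140:280,::-1],(480,480),interpolation=3)
cv2.imwrite("pics/m3.png",cv2.resize(np.hstack([a,b]),(800,343)))
path([((.6039,.2371,.118),98.75)],.012)
E
```

```text
[0.60475916 0.23820826 0.1644238 ] 98.73342675700785 [-0.31255747  0.38135216 -6.78562999] [-0.05483602 -0.08647042 -0.01470726] 0.3309228665651481
(array([604.6, 240.3]), array([157.4, 156.6]), 8.7)
(array([599.9, 262.9]), array([169.1, 123.1]), 8.71)
(array([0., 0.]), array([0., 0.]), 0.0)
[-0.02, -0.03, 1.16, 0.001, -0.001, 0.0, -0.02, -0.03, 1.16, 0.0, 0.0, 0.0, -0.02, -0.03, 1.16, 0.001, -0.001, 0.0, -0.01, -0.02, 1.16, 0.0, 0.0, -0.001]
```

View pics/m3.png

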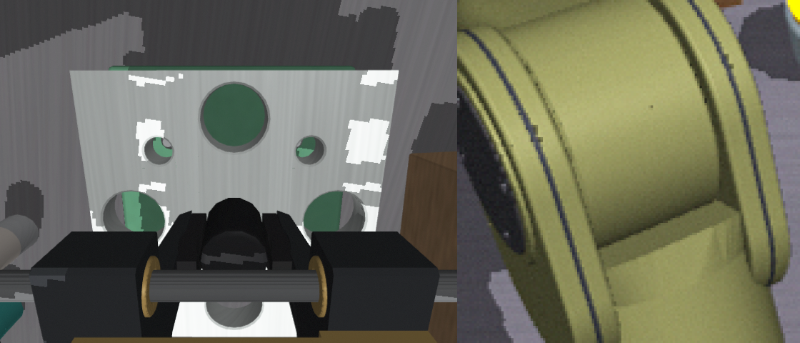

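Emit:
carry_out:
  motion: [-0.07,-0.11,0.6,0,0,0,0,0,0,0,0,0,0,0,0,0,0,0]

```text
clock: 7.72
tool_pos: [0.6035, 0.2367, 0.1575]
eef_rot: [0.651, 0.759, 0.001, -0.0]
contact_force: [0.5, -0.2, -5.6]
opening: 0.333
```

```bash
python3 - <<'E'
from h import *
s=monitor.get_state(); print(s["tool_pos"],yaw(),s["contact_force"],s["moment"],s["opening"])
s=monitor.get_state()
p=snapshot("wrist"); C=cloud(p,s); f=p["frame"]
z=s["tool_pos"][2]-.07
for w in(pts(C,f,(.48,.72,.12,.36),(z-.006,z+.006),((0,0,150),(180,60,255)))[0],pts(C,f,(.48,.72,.12,.36),(.024,.036),((45,60,40),(90,255,255)))[0]):
    c,sz,a=rect(w); print(c,sz,a)
X=pts(C,f,(.48,.72,.12,.36),(.052,.066))[0]; print(np.round(X*1000)[::4].tolist())
cv2.imwrite("pics/w4.png",cv2.resize(f[60:360,80:560,::-1],None,fx=1.6,fy=1.6,interpolation=3))
E
```

```text
[0.60354047 0.2367355  0.15749349] 98.70619310103338 [ 0.5069707  -0.21497746 -5.59396737] [-0.05535214 -0.16284073  0.0170563 ] 0.33274378322588555
[603.4 238.7] [157.1 156.7] 8.75
[599.9 264.1] [168.5 120.8] 8.66
[[553.0, 273.0, 56.0], [555.0, 274.0, 62.0], [641.0, 286.0, 59.0], [556.0, 274.0, 63.0], [638.0, 286.0, 63.0], [554.0, 272.0, 57.0], [557.0, 274.0, 65.0], [637.0, 286.0, 64.0], [640.0, 286.0, 61.0], [556.0, 273.0, 64.0], [558.0, 273.0, 65.0], [637.0, 285.0, 64.0], [639.0, 286.0, 64.0], [555.0, 272.0, 61.0], [557.0, 273.0, 64.0], [636.0, 285.0, 63.0], [637.0, 285.0, 64.0], [640.0, 285.0, 61.0], [556.0, 272.0, 63.0], [558.0, 272.0, 64.0], [636.0, 284.0, 65.0], [637.0, 285.0, 65.0], [640.0, 285.0, 62.0], [557.0, 272.0, 65.0], [558.0, 272.0, 64.0], [635.0, 284.0, 64.0], [637.0, 284.0, 65.0], [638.0, 284.0, 64.0], [556.0, 271.0, 62.0], [558.0, 271.0, 64.0], [559.0, 272.0, 64.0], [636.0, 283.0, 64.0], [638.0, 284.0, 64.0], [641.0, 283.0, 59.0], [557.0, 271.0, 64.0], [559.0, 271.0, 64.0], [634.0, 283.0, 64.0], [636.0, 283.0, 64.0], [638.0, 283.0, 64.0], [641.0, 283.0, 57.0], [557.0, 271.0, 64.0], [559.0, 271.0, 66.0], [561.0, 271.0, 64.0], [636.0, 283.0, 64.0], [637.0, 283.0, 64.0], [640.0, 282.0, 60.0], [558.0, 270.0, 65.0], [560.0, 271.0, 64.0], [634.0, 282.0, 63.0], [636.0, 282.0, 64.0], [638.0, 282.0, 64.0], [556.0, 269.0, 59.0], [559.0, 270.0, 63.0], [560.0, 270.0, 63.0], [635.0, 282.0, 65.0], [637.0, 282.0, 64.0], [556.0, 268.0, 59.0], [559.0, 270.0, 65.0], [561.0, 270.0, 63.0], [635.0, 281.0, 64.0], [636.0, 281.0, 64.0], [640.0, 281.0, 58.0], [559.0, 269.0, 62.0], [561.0, 269.0, 63.0], [635.0, 280.0, 62.0], [637.0, 281.0, 64.0], [557.0, 267.0, 58.0], [559.0, 268.0, 61.0], [561.0, 268.0, 60.0], [636.0, 280.0, 61.0], [639.0, 280.0, 58.0], [559.0, 267.0, 58.0], [636.0, 279.0, 57.0], [637.0, 279.0, 57.0]]
```

View pics/w4.png

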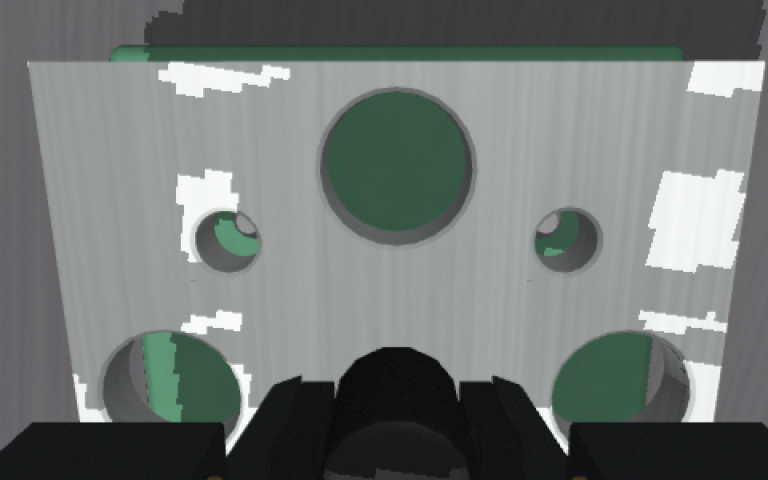

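The studs show inside both far holes, and the wrist measurement puts plate and bed within 0.5 mm. I'll lower the plate.

Emit:
carry_out:
  motion: [0,0.04,0.8,0,0,0,0,0,0.8,0,0,0,0,0,0.8,0,0,0,0,0,0,0,0,0]

```text
clock: 8.28
tool_pos: [0.6034, 0.2366, 0.1324]
eef_rot: [0.651, 0.759, -0.0, -0.001]
contact_force: [0.0, 0.2, -6.9]
opening: 0.329
```

Emit:
carry_out:
  motion: [0,0,0.5,0,0,0,0,0,0.5,0,0,0,0,0,0.5,0,0,0,0,0,0,0,0,0]

```text
clock: 8.78
tool_pos: [0.604, 0.237, 0.1184]
eef_rot: [0.651, 0.759, 0.001, -0.0]
contact_force: [-0.5, -0.6, -7.3]
opening: 0.328
```

Emit:
carry_out:
  motion: [0,0,0.1,0,0,0,0,0,0.05,0,0,0,0,0,0,0,0,0]

```text
clock: 9.15
tool_pos: [0.604, 0.237, 0.1182]
eef_rot: [0.651, 0.759, 0.001, -0.0]
contact_force: [-3.4, -2.1, 5.1]
opening: 0.326
```

Emit:
carry_out:
  motion: [0,0,0,0,0,0,0,0,0,0,0,0,0,0,0,0,0,0,0,0,0,0,0,0]
  hand: 6.5

```text
clock: 9.65
tool_pos: [0.6041, 0.2371, 0.117]
eef_rot: [0.651, 0.759, 0.001, -0.0]
contact_force: [0.1, 1.1, 0.4]
opening: 0.733
```

Emit:
carry_out:
  motion: [0,0,-5,0,0,0,0,0,-6,0,0,0,0,0,0,0,0,0,0,0,0,0,0,0,0,0,0,0,0,0]

```text
clock: 10.28
tool_pos: [0.6031, 0.2361, 0.2253]
eef_rot: [0.651, 0.759, -0.001, -0.001]
contact_force: [0.7, -0.9, -0.7]
opening: 0.74
```

```bash
python3 - <<'E'
from h import *
s=monitor.get_state(); print(s["tool_pos"],yaw(),s["contact_force"],s["opening"],s["q"])
s=monitor.get_state()
p=snapshot("wrist"); C=cloud(p,s); f=p["frame"]; save(p,"w5")
for z in (.048,): 
    X=pts(C,f,(.48,.72,.12,.36),(z-.006,z+.006),((0,0,150),(180,60,255)))[0]; print(rect(X),np.median(X[:,2]))
print("boss",rect(pts(C,f,(.55,.65,.19,.29),(.08,.095))[0]))
E
```

```text
[0.60312826 0.23608791 0.22531618] 98.71864265009812 [ 0.72407931 -0.92788134 -0.73606303] 0.7395780675299952 [-0.18817854  0.84611673 -0.48827335  1.55157076  0.47697107  0.8665269
 -0.69808595]
(array([603.8, 239.1]), array([156.6, 156.2]), 8.75) 0.04814614862056217
boss (array([603.5, 240.1]), array([29.2, 29. ]), 24.46)
```

```bash
python3 - <<'E'
from h import *
path([((.5015,.1057,.18),98.75),((.5015,.1057,.095),98.75)],.055)
E
```

```text
[-2.84, -3.0, 1.14, -0.001, 0.0, 0.0, -2.84, -3.01, 1.13, 0.0, 0.0, 0.0, -2.84, -3.01, 1.13, -0.001, 0.0, 0.0, -2.84, -3.0, 1.14, 0.0, -0.001, -0.001, 0.0, 0.0, 4.25, 0.0, 0.0, 0.0, 0.0, 0.0, 4.25, 0.0, 0.0, 0.0]
```

Emit:
carry_out:
  motion: [-2.84,-3.0,1.14,0,0.0,0.0,-2.84,-3.01,1.13,0.0,0.0,0.0,-2.84,-3.01,1.13,0,0.0,0.0,-2.84,-3.0,1.14,0.0,0,0,0,0,0,0,0,0,0.0,0.0,4.25,0.0,0.0,0.0,0.0,0.0,4.25,0.0,0.0,0.0,0,0,0,0,0,0]
  hand: 5.5

```text
clock: 11.32
tool_pos: [0.5012, 0.1072, 0.0939]
eef_rot: [0.651, 0.759, -0.001, -0.002]
contact_force: [-0.1, 0.2, 0.2]
opening: 0.625
```

Emit:
carry_out:
  motion: [0,0,0,0,0,0,0,0,0,0,0,0]

```text
clock: 11.58
tool_pos: [0.5034, 0.1069, 0.0978]
eef_rot: [0.651, 0.759, 0.002, 0.0]
contact_force: [0.2, -0.4, -0.2]
opening: 0.624
```

```bash
python3 - <<'E'
from h import *
s=monitor.get_state(); print(s["tool_pos"],yaw(),s["opening"])
path([((.5015,.1057,.095),98.75,1)])
E
```

```text
[0.50336209 0.10693359 0.09778846] 98.69800215390765 0.6239485270689442
[-0.09, -0.2, 0.28, 0.004, -0.003, -0.001]
```

Emit:
carry_out:
  motion: [0,0,0,0,0,0,0,0,0,0,0,0,0,0,0,0,0,0]

```text
clock: 11.95
tool_pos: [0.5025, 0.1064, 0.0967]
eef_rot: [0.651, 0.759, 0.001, -0.0]
contact_force: [0.1, -1.2, 0.0]
opening: 0.625
```

Emit:
carry_out:
  motion: [0,0,0,0,0,0,0,0,0,0,0,0,0,0,0,0,0,0,0,0,0,0,0,0]
  hand: 2
  grip_force: 30

```text
clock: 12.45
tool_pos: [0.5021, 0.1064, 0.0963]
eef_rot: [0.651, 0.759, 0.001, -0.001]
contact_force: [-1.1, 0.0, -0.3]
opening: 0.355
```

Emit:
carry_out:
  motion: [0,0,-4,0,0,0,0,0,-4,0,0,0,0,0,0,0,0,0,0,0,0,0,0,0,0,0,0,0,0,0]

```text
clock: 13.08
tool_pos: [0.5016, 0.106, 0.175]
eef_rot: [0.651, 0.759, -0.0, -0.001]
contact_force: [0.6, 0.8, -2.6]
opening: 0.357
```

```bash
python3 - <<'E'
from h import *
s=monitor.get_state(); print(s["tool_pos"],yaw(),s["opening"],s["contact_force"])
path([((.6124,.1827,.185),98.75),((.6124,.1827,.185),98.75),((.6124,.1827,.152),98.75)],.04)
E
```

```text
[0.50162617 0.10597525 0.17502951] 98.71636047663088 0.3565998257980031 [ 0.59549429  0.77129158 -2.57926066]
[1.48, 3.03, -0.25, 0.0, 0.0, 0.0, 1.48, 3.03, -0.25, -0.001, 0.0, 0.0, 1.47, 3.03, -0.25, 0.0, -0.001, 0.0, 1.48, 3.02, -0.25, -0.001, 0.0, -0.001, 0.0, 0.0, 0.0, 0.0, 0.0, 0.0, 0.0, 0.0, 3.3, 0.0, 0.0, 0.0]
```

Emit:
carry_out:
  motion: [1.48,3.03,-0.25,0.0,0.0,0.0,1.48,3.03,-0.25,0,0.0,0.0,1.47,3.03,-0.25,0.0,0,0.0,1.54,3.02,-0.25,0,0.0,0,0.0,0.0,1,0.0,0.0,0.0,0.0,0.0,1.5,0.0,0.0,0.0,0,0,0,0,0,0,0,0,0,0,0,0]

```text
clock: 14.08
tool_pos: [0.6125, 0.1831, 0.1612]
eef_rot: [0.651, 0.759, 0.0, -0.001]
contact_force: [0.6, -0.3, -2.8]
opening: 0.361
```

Emit:
carry_out:
  motion: [0,0,0,0,0,0,0,0,0,0,0,0,0,0,0,0,0,0,0,0,0,0,0,0]

```text
clock: 14.58
tool_pos: [0.613, 0.1837, 0.1617]
eef_rot: [0.651, 0.759, 0.001, -0.0]
contact_force: [0.2, -1.4, -1.8]
opening: 0.355
```

```bash
python3 - <<'E'
from h import *
s=monitor.get_state(); print(s["tool_pos"],yaw(),s["opening"],s["contact_force"])
p=snapshot("wrist"); C=cloud(p,s); f=p["frame"]; save(p,"w6")
print(rect(pts(C,f,(.48,.72,.12,.36),(.042,.054),((0,0,150),(180,60,255)))[0]))
path([((.6123,.1833,.153),98.75,1)])
E
```

```text
[0.61304875 0.18372519 0.16172166] 98.70897406655487 0.35475620034386096 [ 0.18148121 -1.3510024  -1.78243706]
(array([604.6, 232.6]), array([157.2, 143.1]), 8.69)
[-0.03, -0.08, 0.87, 0.001, -0.002, -0.001]
```

View pics/w6.png

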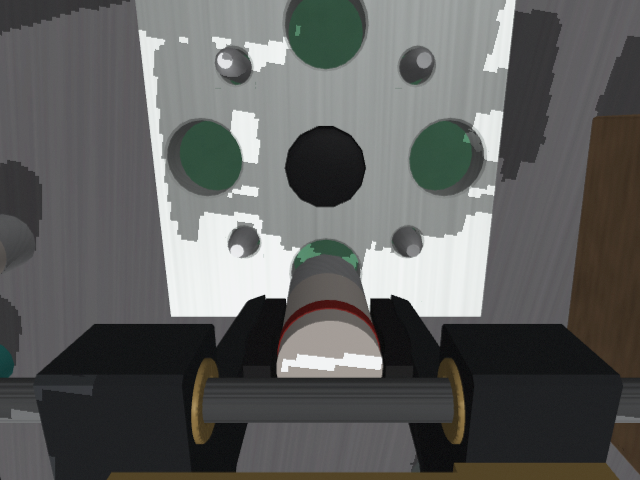

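Emit:
carry_out:
  motion: [-0.03,-0.06,0.5,0,0,0,0,0,0.5,0,0,0,0,0,0.5,0,0,0,0,0,0.4,0,0,0,0,0,0,0,0,0,0,0,0,0,0,0]

```text
clock: 15.38
tool_pos: [0.6125, 0.1835, 0.1427]
eef_rot: [0.651, 0.759, 0.001, -0.0]
contact_force: [-0.1, -0.1, -2.7]
opening: 0.354
```

Emit:
carry_out:
  motion: [0,0,0.4,0,0,0,0,0,0.4,0,0,0,0,0,0.4,0,0,0,0,0,0.4,0,0,0,0,0,0,0,0,0,0,0,0,0,0,0]

```text
clock: 16.12
tool_pos: [0.6125, 0.1834, 0.1265]
eef_rot: [0.651, 0.759, 0.001, -0.0]
contact_force: [0.3, 0.5, -2.1]
opening: 0.356
```

Emit:
carry_out:
  motion: [0,0,0.1,0,0,0,0,0,0,0,0,0,0,0,0,0,0,0,0,0,0,0,0,0]
  hand: 4.2

```text
clock: 16.62
tool_pos: [0.6126, 0.1834, 0.1257]
eef_rot: [0.651, 0.759, 0.001, -0.0]
contact_force: [0.1, 0.3, -0.8]
opening: 0.473
```

Emit:
carry_out:
  motion: [0,0,-3,0,0,0,0,0,-6,0,0,0,0,0,-2,0,0,0,0,0,0,0,0,0,0,0,0,0,0,0]

```text
clock: 17.25
tool_pos: [0.6118, 0.1826, 0.2343]
eef_rot: [0.651, 0.759, -0.0, -0.001]
contact_force: [-1.7, 0.2, 0.0]
opening: 0.475
```

```bash
python3 - <<'E'
from h import *
s=monitor.get_state(); print(s["tool_pos"],yaw(),s["opening"],s["contact_force"])
s=monitor.get_state()
p=snapshot("wrist"); C=cloud(p,s); f=p["frame"]; save(p,"w7")
print("pin",rect(pts(C,f,(.58,.65,.15,.22),(.085,.105))[0]),np.median(pts(C,f,(.58,.65,.15,.22),(.085,.105))[0][:,2]))
path([((.4274,.1579,.2),98.75),((.4274,.1579,.18),98.75,1),((.4274,.1579,.096),98.75)],.05)
E
```

```text
[0.61180625 0.18264588 0.23429713] 98.71318888855524 0.4749407976374229 [-1.73945156  0.223014    0.02460303]
pin (array([611.4, 185.3]), array([32.1, 32.4]), 30.11) 0.09606189104874985
[0.09, -4.65, 0.86, 0.0, 0.0, 0.0, 0.09, -4.64, 0.86, -0.001, 0.0, 0.0, 0.08, -4.65, 0.85, 0.0, -0.001, 0.0, 0.09, -4.64, 0.85, -0.001, 0.0, -0.001, 0.0, 0.0, 2.0, 0.0, 0.0, 0.0, 0.0, 0.0, 4.2, 0.0, 0.0, 0.0, 0.0, -0.01, 4.2, 0.0, 0.0, 0.0]
```

Emit:
carry_out:
  motion: [0.09,-4.65,0.86,0.0,0.0,0.0,0.09,-4.64,0.86,0,0.0,0.0,0.08,-4.65,0.85,0.0,0,0.0,0.09,-4.64,0.85,0,0.0,0,0,0,0,0,0,0,0.0,0.0,2.0,0.0,0.0,0.0,0.0,0.0,4.2,0.0,0.0,0.0,0.0,0,4.2,0.0,0.0,0.0]
  hand: 5.5

```text
clock: 18.3
tool_pos: [0.4298, 0.159, 0.0956]
eef_rot: [0.652, 0.759, 0.002, -0.0]
contact_force: [0.7, -0.1, -1.4]
opening: 0.623
```

Emit:
carry_out:
  motion: [0,0,0,0,0,0,0,0,0,0,0,0,0,0,0,0,0,0,0,0,0,0,0,0,0,0,0,0,0,0]

```text
clock: 18.92
tool_pos: [0.4287, 0.1588, 0.0979]
eef_rot: [0.652, 0.759, 0.002, -0.0]
contact_force: [-0.1, 0.4, -0.2]
opening: 0.623
```

Emit:
carry_out:
  motion: [0,0,0,0,0,0,0,0,0,0,0,0,0,0,0,0,0,0,0,0,0,0,0,0]
  hand: 2

```text
clock: 19.42
tool_pos: [0.428, 0.1587, 0.0972]
eef_rot: [0.651, 0.759, 0.001, -0.001]
contact_force: [-0.2, -0.4, 1.3]
opening: 0.35
```

Emit:
carry_out:
  motion: [0,0,-4,0,0,0,0,0,-5,0,0,0,0,0,0,0,0,0,0,0,0,0,0,0,0,0,0,0,0,0]

```text
clock: 20.05
tool_pos: [0.4277, 0.1581, 0.1859]
eef_rot: [0.651, 0.759, -0.0, -0.001]
contact_force: [0.4, -0.1, -2.7]
opening: 0.355
```

```bash
python3 - <<'E'
from h import *
s=monitor.get_state(); print(s["tool_pos"],yaw(),s["opening"],s["contact_force"])
path([((.5956,.2915,.185),98.75),((.5956,.2915,.185),98.75),((.5956,.2915,.16),98.75)],.04)
E
```

```text
[0.42767541 0.15807614 0.18591396] 98.71104695722121 0.3548161282171052 [ 0.41991231 -0.10682967 -2.68765444]
[1.77, 3.1, 0.01, 0.0, 0.0, 0.0, 1.78, 3.1, 0.01, 0.0, 0.0, 0.0, 1.77, 3.1, 0.01, 0.0, 0.0, 0.0, 1.78, 3.11, 0.01, -0.001, 0.0, 0.0, 1.77, 3.1, 0.02, 0.0, 0.0, 0.0, 1.78, 3.11, 0.01, -0.001, -0.001, -0.001, 0.0, 0.0, 0.0, 0.0, 0.0, 0.0, 0.0, 0.0, 2.5, 0.0, 0.0, 0.0]
```

Emit:
carry_out:
  motion: [1.77,3.1,0,0.0,0.0,0.0,1.78,3.1,0,0.0,0.0,0.0,1.77,3.1,0,0.0,0.0,0.0,1.78,3.11,0,0,0.0,0.0,1.77,3.1,0,0.0,0.0,0.0,1.85,3.11,0,0,0,0,0.0,0.0,1.0,0.0,0.0,0.0,0.0,0.0,1.5,0.0,0.0,0.0]

```text
clock: 21.05
tool_pos: [0.5949, 0.2921, 0.1603]
eef_rot: [0.651, 0.759, -0.001, -0.0]
contact_force: [-1.3, -0.8, -3.3]
opening: 0.353
```

Emit:
carry_out:
  motion: [0,0,0,0,0,0,0,0,0,0,0,0,0,0,0,0,0,0,0,0,0,0,0,0,0,0,0,0,0,0]

```text
clock: 21.68
tool_pos: [0.5962, 0.2928, 0.1629]
eef_rot: [0.651, 0.759, 0.001, -0.0]
contact_force: [0.2, 0.1, -2.5]
opening: 0.357
```

```bash
python3 - <<'E'
from h import *
s=monitor.get_state(); print(s["tool_pos"],yaw(),s["opening"],s["contact_force"])
path([((.5955,.2922,.143),98.75,4)])
E
```

```text
[0.59619694 0.29277457 0.16292062] 98.70532816175007 0.35696090023097005 [ 0.2448977   0.05246347 -2.45050847]
[-0.01, -0.02, 0.5, 0.0, -0.001, 0.0, -0.01, -0.02, 0.5, 0.0, 0.0, 0.0, -0.01, -0.02, 0.5, 0.001, -0.001, 0.0, -0.02, -0.02, 0.49, 0.0, 0.0, -0.001]
```

Emit:
carry_out:
  motion: [-0.05,-0.06,0.5,0,0,0,0,0,0.5,0,0,0,0,0,0.5,0,0,0,0,0,0.3,0,0,0,0,0,0,0,0,0,0,0,0,0,0,0]

```text
clock: 22.42
tool_pos: [0.5957, 0.2924, 0.1447]
eef_rot: [0.651, 0.759, 0.001, -0.0]
contact_force: [-0.8, 0.4, -2.5]
opening: 0.356
```

Emit:
carry_out:
  motion: [0,0,0.4,0,0,0,0,0,0.4,0,0,0,0,0,0.4,0,0,0,0,0,0.4,0,0,0,0,0,0,0,0,0,0,0,0,0,0,0]

```text
clock: 23.18
tool_pos: [0.5956, 0.2922, 0.1285]
eef_rot: [0.651, 0.759, 0.001, -0.0]
contact_force: [-0.3, -0.5, -3.0]
opening: 0.357
```

Emit:
carry_out:
  motion: [0,0,0.15,0,0,0,0,0,0,0,0,0,0,0,0,0,0,0]

```text
clock: 23.55
tool_pos: [0.5957, 0.2924, 0.1273]
eef_rot: [0.651, 0.759, 0.001, -0.0]
contact_force: [0.5, 0.2, -1.9]
opening: 0.353
```

Emit:
carry_out:
  motion: [0,0,0,0,0,0,0,0,0,0,0,0,0,0,0,0,0,0]
  hand: 4.2

```text
clock: 23.92
tool_pos: [0.5956, 0.2924, 0.1272]
eef_rot: [0.651, 0.759, 0.001, -0.0]
contact_force: [0.3, -0.8, -0.4]
opening: 0.477
```

Emit:
carry_out:
  motion: [0,0,-3,0,0,0,0,0,-6,0,0,0,0,0,-6,0,0,0,0,0,0,0,0,0,0,0,0,0,0,0]

```text
clock: 24.55
tool_pos: [0.5952, 0.2915, 0.2766]
eef_rot: [0.651, 0.759, 0.0, -0.0]
contact_force: [-0.1, 0.7, -0.8]
opening: 0.476
```

```bash
python3 - <<'E'
from h import *
s=monitor.get_state(); print(s["tool_pos"],yaw(),s["opening"],s["contact_force"])
s=monitor.get_state()
p=snapshot("wrist"); C=cloud(p,s); f=p["frame"]
for c in ((.6124,.1827),(.5956,.2915)):
    X=pts(C,f,(c[0]-.025,c[0]+.025,c[1]-.023,c[1]+.027),(.07,.11))[0]; print("pin",rect(X),np.median(X[:,2]))
path([((.52,.05,.27),75),((.45,-.18,.26),75)])
E
```

```text
[0.59522284 0.2914915  0.27660833] 98.71033803893802 0.4758760412103143 [-0.10940919  0.70113038 -0.79855514]
pin (array([610.3, 194. ]), array([32.5, 16.5]), 7.76) 0.08956511061279177
pin (array([594.3, 294.6]), array([32.3, 32.1]), 67.77) 0.09599614722017656
[-4.54, -2.21, 0.11, 0.0, 0.0, 0.083, -4.71, -1.83, 0.12, 0.0, 0.0, 0.083, -4.84, -1.43, 0.11, 0.0, 0.0, 0.083, -4.95, -1.02, 0.12, -0.001, 0.0, 0.082, -5.01, -0.62, 0.11, 0.0, 0.0, 0.083, -4.81, -0.16, 0.2, 0.0, 0.0, 0.0, -4.81, -0.16, 0.2, 0.0, 0.0, 0.0, -4.8, -0.16, 0.2, 0.0, 0.0, 0.0]
[-4.81, -0.16, 0.2, 0.0, 0.0, 0.0, -4.8, -0.17, 0.2, 0.0, 0.0, 0.0]
```

Emit:
carry_out:
  motion: [-4.54,-2.21,0.11,0.0,0.0,0.083,-4.71,-1.83,0.12,0.0,0.0,0.083,-4.84,-1.43,0.11,0.0,0.0,0.083,-4.95,-1.02,0.12,0,0.0,0.082,-5.01,-0.62,0.11,0.0,0.0,0.083,0,0,0,0,0,0,0,0,0,0,0,0]
  hand: 4.2

```text
clock: 25.48
tool_pos: [0.5203, 0.0513, 0.2699]
eef_rot: [0.793, 0.609, 0.0, -0.001]
contact_force: [0.3, 0.5, 0.3]
opening: 0.479
```

```bash
cat > m.py <<'E'
from h import *
def meas(C,f):
    print("ledge",rect(pts(C,f,(.48,.7,-.15,-.03),(.066,.078),((45,60,40),(90,255,255)))[0]))
    print("post",rect(pts(C,f,(.5,.72,-.15,-.03),(.085,.1))[0]))
    X=pts(C,f,(.54,.63,-.25,-.15),(.084,.104))[0]; print("head",rect(X)); 
    X=pts(C,f,(.5,.75,-.35,-.14),(.11,.125))[0]; print("knob",rect(X))
    X,m=pts(C,f,(.36,.5,-.37,-.03),(.012,.024),((95,100,80),(125,255,255))); print("handle",rect(X))
    X,m=pts(C,f,(.36,.5,-.37,-.03),(.012,.024),((0,0,120),(180,60,255))); print("ring",rect(X))
    print("mat",rect(pts(C,f,(.36,.5,-.36,-.04),(-.002,.008),((0,0,0),(180,80,75)))[0]))
E
python3 - <<'E'
from m import *
p=snapshot("top"); save(p,"t4"); meas(cloud(p),p["frame"])
s=monitor.get_state(); print(s["tool_pos"])
path([((.44,-.16,.27),92.8)],.06)
E
```

```text
ledge (array([0., 0.]), array([0., 0.]), 0.0)
post (array([0., 0.]), array([0., 0.]), 0.0)
head (array([ 584.4, -199.7]), array([32.7, 35.4]), 10.56)
knob (array([ 679.4, -226.9]), array([18.1, 19.4]), 22.28)
handle (array([0., 0.]), array([0., 0.]), 0.0)
ring (array([0., 0.]), array([0., 0.]), 0.0)
mat (array([ 438.8, -331. ]), array([89.2, 13.4]), 9.24)
[0.52060531 0.05210646 0.27017848]
[-5.64, -0.58, -0.01, 0.0, -0.001, -0.077, -5.58, -1.02, -0.01, 0.0, -0.001, -0.077, -5.49, -1.44, 0.0, 0.0, -0.001, -0.077, -5.36, -1.86, 0.0, -0.001, 0.0, -0.078]
```

Arm occludes the top view, so I'll use the wrist camera.

Emit:
carry_out:
  motion: [-5.64,-0.58,0,0.0,0,-0.077,-5.58,-1.02,0,0.0,0,-0.077,-5.49,-1.44,0.0,0.0,0,-0.077,-5.36,-1.86,0.0,0,0.0,-0.078,0,0,0,0,0,0,0,0,0,0,0,0,0,0,0,0,0,0]

```text
clock: 26.4
tool_pos: [0.4408, -0.1588, 0.2705]
eef_rot: [0.689, 0.725, 0.002, -0.0]
contact_force: [0.6, -0.9, -0.2]
opening: 0.479
```

```bash
python3 - <<'E'
from m import *
s=monitor.get_state(); print(s["tool_pos"],yaw())
p=snapshot("wrist"); save(p,"w8"); meas(cloud(p,s),p["frame"])
E
```

```text
[ 0.44083128 -0.15884362  0.27048108] 92.92928382350753
ledge (array([563.5, -74.9]), array([ 30.2, 130.1]), 87.22)
post (array([606.8, -77.1]), array([16.7, 16. ]), 26.63)
head (array([ 582.8, -197.5]), array([35. , 34.6]), 12.99)
knob (array([0., 0.]), array([0., 0.]), 0.0)
handle (array([ 423.9, -152.8]), array([ 20.1, 148.1]), 2.89)
ring (array([ 429. , -255.1]), array([56.6, 57.8]), 3.0)
mat (array([ 445.5, -189.7]), array([123.7, 256.1]), 3.31)
```

View pics/w8.png

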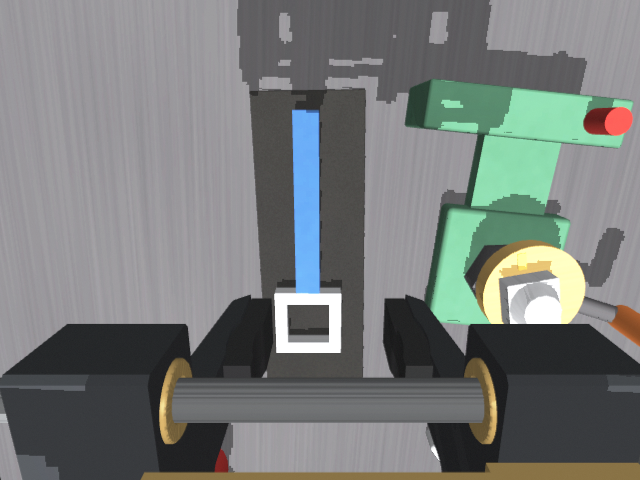

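Wrist view shows spanner ring at (308,320), handle up to (307,112), head at (530,300), post at (607,121); nothing has been knocked. I'll grasp the handle 62 mm from the ring centre.

```bash
python3 - <<'E'
from h import *
path([((.4271,-.1952,.13),92.85),((.4271,-.1952,.076),92.85)],.05)
E
```

```text
[-1.2, -0.52, 4.68, 0.001, -0.001, 0.0, -1.19, -0.52, 4.68, 0.0, -0.001, 0.001, -1.18, -0.51, 4.68, 0.001, -0.001, 0.0, 0.0, 0.0, 2.7, 0.0, 0.0, 0.0, 0.0, 0.0, 2.7, 0.0, 0.0, 0.0]
```

Emit:
carry_out:
  motion: [-1.2,-0.52,4.68,0.001,-0.001,0.0,-1.19,-0.52,4.68,0.0,-0.001,0.001,-1.18,-0.51,4.68,0.001,-0.001,0.0,0.0,0.0,2.7,0.0,0.0,0.0,0.0,0.0,2.7,0.0,0.0,0.0,0,0,0,0,0,0,0,0,0,0,0,0,0,0,0,0,0,0]

```text
clock: 27.45
tool_pos: [0.4264, -0.1974, 0.0769]
eef_rot: [0.691, 0.723, -0.0, 0.001]
contact_force: [-0.4, 0.4, -0.8]
opening: 0.474
```

Emit:
carry_out:
  motion: [0,0,0,0,0,0,0,0,0,0,0,0,0,0,0,0,0,0]

```text
clock: 27.82
tool_pos: [0.4258, -0.1976, 0.0761]
eef_rot: [0.691, 0.723, -0.001, 0.0]
contact_force: [0.3, -0.6, 0.6]
opening: 0.477
```

```bash
python3 - <<'E'
from h import *
print(monitor.get_state()["tool_pos"],yaw())
path([((.4271,-.1952,.07),92.85,1)],.05)
E
```

```text
[ 0.42575022 -0.19756323  0.07609659] 92.61815126417402
[0.23, 0.15, 0.61, -0.001, 0.001, -0.004]
```

Emit:
carry_out:
  motion: [0.23,0.15,0.6,-0.001,0.001,-0.004,0,0,0,0,0,0,0,0,0,0,0,0]

```text
clock: 28.2
tool_pos: [0.4271, -0.1949, 0.0697]
eef_rot: [0.689, 0.725, -0.0, -0.0]
contact_force: [-0.4, 0.0, -1.0]
opening: 0.475
```

Emit:
carry_out:
  motion: [0,0,0,0,0,0,0,0,0,0,0,0,0,0,0,0,0,0,0,0,0,0,0,0]
  hand: 1
  grip_force: 50

```text
clock: 28.7
tool_pos: [0.4269, -0.1951, 0.07]
eef_rot: [0.689, 0.725, -0.0, -0.0]
contact_force: [-1.0, 0.6, 0.9]
opening: 0.219
```

```bash
python3 - <<'E'
from h import *
print(monitor.get_state()["tool_pos"],yaw())
E
```

```text
[ 0.42690814 -0.19513404  0.06995564] 92.85747876036729
```

Emit:
carry_out:
  motion: [0,0,-3,0,0,0,0,0,-5,0,0,0,0,0,-4,0,0,0,0,0,0,0,0,0,0,0,0,0,0,0,0,0,0,0,0,0]

```text
clock: 29.45
tool_pos: [0.4264, -0.1949, 0.1885]
eef_rot: [0.689, 0.725, -0.001, -0.001]
contact_force: [0.6, -0.1, -3.0]
opening: 0.219
```

```bash
python3 - <<'E'
from m import *
s=monitor.get_state(); print(s["tool_pos"],yaw(),s["contact_force"],s["moment"],s["opening"])
p=snapshot("wrist"); save(p,"w9"); C,f=cloud(p,s),p["frame"]
z=s["tool_pos"][2]-.07+.017
for c in (((95,100,80),(125,255,255)),((0,0,120),(180,60,255))):
    X=pts(C,f,(.38,.48,-.33,-.03),(z-.012,z+.012),c)[0]; print(rect(X)); 
    A=np.c_[X[:,:2]-X[:,:2].mean(0),np.ones(len(X))]; print(np.linalg.lstsq(A,X[:,2],rcond=None)[0])
E
```

```text
[ 0.42637723 -0.19486419  0.18850773] 92.8879278851945 [ 0.60239646 -0.06979942 -3.0348794 ] [-0.01281312 -0.08290016  0.00046451] 0.21892713878714584
(array([ 424.1, -150.4]), array([ 21.9, 123.2]), 2.57)
[-0.00081623  0.00255806  0.13580402]
(array([ 428.9, -247. ]), array([53.1, 34.3]), 4.09)
[-0.00499149  0.10750746  0.13506851]
```

```bash
python3 - <<'E'
from h import *
path([((.5693,-.1396,.189),103.2),((.5693,-.1396,.176),103.2)],.04)
E
```

```text
[1.2, 3.64, -0.02, -0.001, 0.0, -0.045, 1.03, 3.68, -0.02, -0.001, 0.0, -0.045, 0.87, 3.73, -0.01, 0.0, -0.001, -0.045, 0.69, 3.76, -0.01, -0.001, 0.0, -0.045, 0.0, 0.0, 1.3, 0.0, 0.0, 0.0]
```

Emit:
carry_out:
  motion: [1.2,3.64,-0.02,0,0.0,-0.045,1.03,3.68,-0.02,0,0.0,-0.045,0.87,3.73,-0.01,0.0,0,-0.045,0.69,3.76,-0.01,0,0.0,-0.045,0.0,0.0,1.3,0.0,0.0,0.0,0,0,0,0,0,0,0,0,0,0,0,0,0,0,0,0,0,0]

```text
clock: 30.5
tool_pos: [0.5694, -0.1406, 0.1776]
eef_rot: [0.622, 0.783, -0.0, -0.0]
contact_force: [-0.5, -0.8, -3.0]
opening: 0.216
```

Emit:
carry_out:
  motion: [0,0,0,0,0,0,0,0,0,0,0,0,0,0,0,0,0,0]

```text
clock: 30.88
tool_pos: [0.57, -0.1401, 0.1776]
eef_rot: [0.621, 0.784, -0.0, -0.0]
contact_force: [0.1, 0.5, -3.4]
opening: 0.222
```

```bash
python3 - <<'E'
from m import *
s=monitor.get_state(); print(s["tool_pos"],yaw(),s["contact_force"])
p=snapshot("wrist"); save(p,"w10"); C,f=cloud(p,s),p["frame"]
p=snapshot("top"); a=p["frame"]; p=snapshot("scene"); b=p["frame"]
cv2.imwrite("pics/m10.png",cv2.resize(np.hstack([cv2.resize(f[:,:,::-1],(480,360)),cv2.resize(b[180:300,190:350,::-1],(480,360),interpolation=3)]),(800,300)))
path([((.5693,-.1396,.16),103.2)],.005)
E
```

```text
[ 0.56996973 -0.14007315  0.17759537] 103.17107966876111 [ 0.05860735  0.51124779 -3.37381432]
[0.01, -0.01, 0.44, 0.0, 0.0, 0.0, 0.01, -0.02, 0.44, 0.0, 0.0, 0.0, 0.02, -0.01, 0.44, 0.0, 0.0, 0.0, 0.01, -0.02, 0.43, 0.0, 0.0, 0.0]
```

View pics/m10.png

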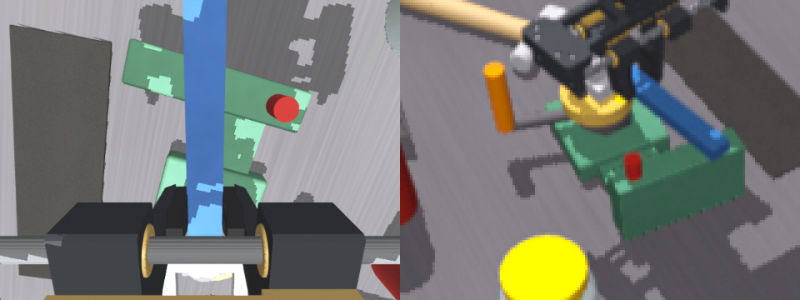

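Emit:
carry_out:
  motion: [0.03,-0.05,0.44,0.0,0.0,0.0,0.02,-0.01,0.44,0.0,0.0,0.0,0,0,0.44,0.0,0.0,0.0,0,0,0.43,0.0,0.0,0.0,0,0,0,0,0,0,0,0,0,0,0,0]

```text
clock: 31.78
tool_pos: [0.5694, -0.1396, 0.16]
eef_rot: [0.621, 0.784, 0.0, -0.0]
contact_force: [-0.2, -0.0, -2.3]
opening: 0.218
```

Emit:
carry_out:
  motion: [0,0,0.3,0.0,0.0,0.0,0,0,0.3,0.0,0.0,0.0,0,0,0.2,0.0,0.0,0.0,0,0,0,0.0,0.0,0.0,0,0,0,0,0,0]

```text
clock: 32.4
tool_pos: [0.5693, -0.1396, 0.152]
eef_rot: [0.621, 0.784, -0.0, -0.0]
contact_force: [-0.0, 0.5, -3.8]
opening: 0.217
```

Emit:
carry_out:
  motion: [0,0,0.3,0.0,0.0,0.0,0,0,0.3,0.0,0.0,0.0,0,0,0.3,0.0,0.0,0.0,0,0,0.3,0.0,0.0,0.0,0,0,0,0,0,0,0,0,0,0,0,0]

```text
clock: 33.15
tool_pos: [0.5693, -0.1396, 0.14]
eef_rot: [0.621, 0.784, -0.0, -0.0]
contact_force: [-0.4, 0.2, -2.0]
opening: 0.222
```

Emit:
carry_out:
  motion: [0,0,0.1,0.0,0.0,0.0,0,0,0,0.0,0.0,0.0,0,0,0,0.0,0.0,0.0]

```text
clock: 33.52
tool_pos: [0.5693, -0.1396, 0.139]
eef_rot: [0.621, 0.784, -0.0, -0.0]
contact_force: [0.3, -0.7, -2.2]
opening: 0.22
```

```bash
python3 - <<'E'
from h import *
def P(d,g=.062): a=np.radians(d); return (.5835+g*np.cos(a),-.2+g*np.sin(a),.139)
path([(P(d),d,1) for d in (101.5,99.5,97.5,95.5,93.5,91.5,89.5,88.5)])
E
```

```text
[0.0, 0.19, 0.0, 0.0, 0.0, 0.029, -0.01, 0.21, 0.0, 0.0, 0.0, 0.035, 0.0, 0.22, 0.0, 0.0, 0.0, 0.035, 0.0, 0.22, 0.0, 0.0, 0.0, 0.035, -0.01, 0.21, 0.0, 0.0, 0.0, 0.035, 0.0, 0.22, 0.0, 0.0, 0.0, 0.035, -0.01, 0.22, 0.0, 0.0, 0.0, 0.035, 0.0, 0.1, 0.0, 0.0, 0.0, 0.017]
```

Emit:
carry_out:
  motion: [0.0,0.19,0.0,0.0,0.0,0.029,-0.01,0.21,0.0,0.0,0.0,0.035,0.0,0.22,0.0,0.0,0.0,0.035,0.0,0.22,0.0,0.0,0.0,0.035,-0.01,0.21,0.0,0.0,0.0,0.035,0.0,0.22,0.0,0.0,0.0,0.035,-0.01,0.22,0.0,0.0,0.0,0.035,0.0,0.1,0.0,0.0,0.0,0.017]

```text
clock: 34.52
tool_pos: [0.5849, -0.1379, 0.139]
eef_rot: [0.717, 0.697, -0.0, -0.0]
contact_force: [-1.9, 1.2, -0.3]
opening: 0.222
```

Emit:
carry_out:
  motion: [0,0,0,0.0,0.0,0.0,0,0,0,0.0,0.0,0.0]

```text
clock: 34.78
tool_pos: [0.585, -0.1379, 0.1389]
eef_rot: [0.716, 0.698, 0.0, -0.0]
contact_force: [-2.1, 0.5, -1.5]
opening: 0.221
```

```bash
python3 - <<'E'
from h import *
def P(d,g=.062): a=np.radians(d); return (.5835+g*np.cos(a),-.2+g*np.sin(a),.139)
s=monitor.get_state(); print(s["tool_pos"],yaw(),s["contact_force"],s["moment"])
path([(P(d),d,1) for d in (87.5,86.9)])
p=snapshot("wrist"); C,f=cloud(p,s),p["frame"]
X=pts(C,f,(.5,.65,-.16,-.02),(.08,.0895),((95,100,80),(125,255,255)))[0]; print("handle",rect(X))
print("post",rect(pts(C,f,(.5,.72,-.15,-.03),(.09,.1))[0]))
cv2.imwrite("pics/w11.png",f[:,:,::-1])
E
```

```text
[ 0.58500355 -0.13790428  0.13893144] 88.51338492180777 [-2.12296804  0.53707174 -1.49880715] [ 0.24966992  0.51125753 -0.15494591]
[-0.01, 0.12, -0.01, 0.0, 0.0, 0.018, 0.0, 0.07, 0.0, 0.0, 0.0, 0.01]
handle (array([586.1, -93.7]), array([123.9,  20.2]), 88.29)
post (array([ 597.1, -111.3]), array([82.6, 40.7]), 53.18)
```

Emit:
carry_out:
  motion: [0,0.12,0,0.0,0.0,0.018,0,0.07,0,0.0,0.0,0.01,0,0,0,0,0,0]

```text
clock: 35.2
tool_pos: [0.5865, -0.1379, 0.1389]
eef_rot: [0.726, 0.688, -0.001, -0.0]
contact_force: [-6.2, 1.4, 1.4]
opening: 0.222
```

Emit:
carry_out:
  motion: [0,0.06,0,0.0,0.0,0.01,0,0,0,0,0,0]

```text
clock: 35.45
tool_pos: [0.5865, -0.1379, 0.1389]
eef_rot: [0.729, 0.685, -0.001, -0.001]
contact_force: [-6.3, 2.7, 2.7]
opening: 0.223
```

Emit:
carry_out:
  motion: [0,0,0,0.0,0.0,0.0,0,0,0,0.0,0.0,0.0,0,0,0,0,0,0]
  hand: 4

```text
clock: 35.83
tool_pos: [0.5884, -0.1385, 0.1393]
eef_rot: [0.73, 0.684, 0.001, 0.001]
contact_force: [-0.5, -0.1, 0.5]
opening: 0.455
```

Emit:
carry_out:
  motion: [0,0,-2,0.0,0.0,0.0,0,0,-5,0.0,0.0,0.0,-2,0,-5,0,0,0,-3,0,-2,0,0,0,-3,0,0,0,0,0,-3,0,0,0,0,0,0,0,0,0,0,0,0,0,0,0,0,0]

```text
clock: 36.83
tool_pos: [0.5809, -0.2465, 0.2799]
eef_rot: [0.729, 0.685, 0.001, -0.0]
contact_force: [-0.4, 0.9, 0.6]
opening: 0.451
```

Emit:
carry_out:
  motion: [0,0,0,0.0,0.0,0.0,0,0,0,0.0,0.0,0.0,0,0,0,0,0,0]

```text
clock: 37.2
tool_pos: [0.5807, -0.2473, 0.279]
eef_rot: [0.729, 0.684, -0.0, -0.0]
contact_force: [-0.1, 0.1, -0.0]
opening: 0.459
```

```bash
python3 - <<'E'
from m import *
s=monitor.get_state(); print(s["tool_pos"],yaw())
p=snapshot("wrist"); save(p,"w12"); C,f=cloud(p,s),p["frame"]
X=pts(C,f,(.5,.65,-.17,-.02),(.08,.0895),((95,100,80),(125,255,255)))[0]; print("handle",rect(X))
X=pts(C,f,(.54,.63,-.25,-.15),(.09,.104))[0]; print("head",rect(X))
print("ring",rect(pts(C,f,(.54,.63,-.25,-.15),(.08,.0885),((0,0,120),(180,60,255)))[0]))
print("knob",rect(pts(C,f,(.6,.75,-.35,-.14),(.11,.125))[0]))
E
```

```text
[ 0.58065878 -0.2473081   0.27899334] 86.38923376217173
handle (array([ 586.1, -138.6]), array([62.1, 20. ]), 86.98)
head (array([ 583. , -197.8]), array([31.8, 32.2]), 15.98)
ring (array([ 583.2, -194.6]), array([63.8, 56.7]), 87.06)
knob (array([ 671.8, -243.2]), array([19.4, 19.7]), 37.59)
```

View pics/w12.png

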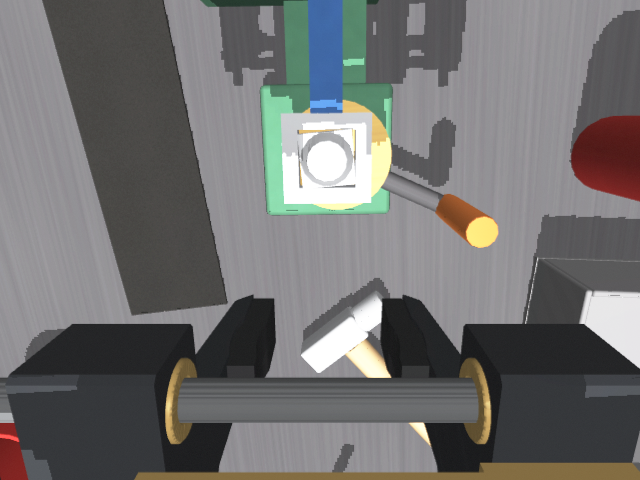

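```bash
python3 - <<'E'
from h import *
D=np.load("top.npz"); C=D["C"]
m=(C[...,0]>.5)&(C[...,0]<.95)&(C[...,1]>-.5)&(C[...,1]<-.05)&(C[...,2]>.06)
X=C[m]
H={}
for x,y,z in X:
    k=(round(x/.03)*.03,round(y/.03)*.03); H[k]=max(H.get(k,0),z)
for k in sorted(H): print("%.2f %.2f %.3f"%(*k,H[k]),end="; ")
print(monitor.get_state()["q"])
def K(cw,z): a=np.radians(-cw); return (.5835+.1*np.cos(a),-.2+.1*np.sin(a),z)
path([((.65,-.25,.26),120,4),(K(27.1,.22),152.9)],.05)
E
```

```text
0.51 -0.09 0.076; 0.51 -0.06 0.075; 0.54 -0.21 0.077; 0.54 -0.18 0.068; 0.54 -0.09 0.078; 0.54 -0.06 0.077; 0.57 -0.24 0.079; 0.57 -0.21 0.105; 0.57 -0.18 0.105; 0.57 -0.15 0.075; 0.57 -0.09 0.077; 0.57 -0.06 0.076; 0.60 -0.24 0.078; 0.60 -0.21 0.105; 0.60 -0.18 0.105; 0.60 -0.15 0.075; 0.60 -0.09 0.099; 0.60 -0.06 0.097; 0.63 -0.21 0.076; 0.63 -0.18 0.076; 0.63 -0.09 0.092; 0.63 -0.06 0.075; 0.66 -0.24 0.122; 0.66 -0.21 0.122; 0.69 -0.24 0.122; 0.69 -0.21 0.123; 0.75 -0.51 0.081; 0.75 -0.48 0.084; 0.75 -0.45 0.085; 0.75 -0.42 0.084; 0.75 -0.39 0.083; 0.75 -0.36 0.085; 0.75 -0.33 0.084; 0.75 -0.30 0.081; 0.78 -0.30 0.082; 0.78 -0.24 0.173; 0.78 -0.21 0.173; 0.78 -0.18 0.157; 0.81 -0.30 0.083; 0.81 -0.24 0.176; 0.81 -0.21 0.177; 0.81 -0.18 0.175; 0.84 -0.33 0.081; 0.84 -0.30 0.084; 0.84 -0.24 0.173; 0.84 -0.21 0.174; 0.84 -0.18 0.171; 0.87 -0.33 0.084; 0.87 -0.30 0.084; 0.90 -0.51 0.081; 0.90 -0.48 0.085; 0.90 -0.45 0.088; 0.90 -0.42 0.084; 0.90 -0.39 0.085; 0.90 -0.36 0.083; 0.90 -0.33 0.085; 0.93 -0.36 0.082; 0.93 -0.33 0.084; [ 0.67206661  0.78872058 -0.64877351  1.55634369  0.54115613  0.98266102
 -0.20407325]
[0.05, 1.73, 0.47, 0.0, 0.0, -0.147, -0.21, 1.72, 0.48, 0.0, 0.0, -0.147, -0.46, 1.68, 0.47, 0.0, 0.0, -0.146, -0.69, 1.59, 0.48, 0.0, 0.0, -0.147, -0.19, 0.54, 1.0, 0.0, 0.0, -0.144, -0.26, 0.51, 1.0, 0.0, 0.0, -0.143, -0.33, 0.47, 1.0, 0.0, 0.0, -0.144, -0.4, 0.42, 1.0, 0.0, 0.0, -0.143]
```

Emit:
carry_out:
  motion: [0.05,1.73,0.47,0.0,0.0,-0.147,-0.21,1.72,0.48,0.0,0.0,-0.147,-0.46,1.68,0.47,0.0,0.0,-0.146,-0.69,1.59,0.48,0.0,0.0,-0.147,-0.19,0.54,1.0,0.0,0.0,-0.144,-0.26,0.51,1.0,0.0,0.0,-0.143,-0.33,0.47,1.0,0.0,0.0,-0.144,-0.4,0.42,1.0,0.0,0.0,-0.143]
  hand: 5

```text
clock: 38.25
tool_pos: [0.6726, -0.246, 0.2194]
eef_rot: [0.232, 0.973, -0.0, -0.0]
contact_force: [-0.6, -0.4, 0.3]
opening: 0.565
```

Emit:
carry_out:
  motion: [0,0,0,0.0,0.0,0.0,0,0,0,0.0,0.0,0.0,0,0,0,0,0,0]

```text
clock: 38.62
tool_pos: [0.6725, -0.2461, 0.2206]
eef_rot: [0.235, 0.972, -0.0, 0.0]
contact_force: [0.7, 0.2, -0.7]
opening: 0.569
```

```bash
python3 - <<'E'
from m import *
s=monitor.get_state(); print(s["tool_pos"],yaw(),s["q"])
p=snapshot("wrist"); save(p,"w13"); C,f=cloud(p,s),p["frame"]
print("knob",rect(pts(C,f,(.6,.75,-.35,-.14),(.11,.125),((3,100,100),(20,255,255)))[0]))
print("head",rect(pts(C,f,(.54,.63,-.25,-.15),(.09,.104))[0]))
def K(cw,z): a=np.radians(-cw); return (.5835+.1*np.cos(a),-.2+.1*np.sin(a),z)
path([(K(27.1,.147),152.9)],.05)
E
```

```text
[ 0.67248686 -0.24613489  0.2206222 ] 152.77287393983806 [ 0.66206325  1.03109148 -0.87603642  1.30427382  0.80030954  1.16502219
  0.81925221]
knob (array([ 671.7, -243.1]), array([18.8, 19.4]), 63.44)
head (array([ 583.4, -198.2]), array([32.8, 32.4]), 2.66)
[0.01, 0.03, 3.68, 0.0, 0.0, -0.001, 0.02, 0.02, 3.68, 0.0, 0.001, -0.001]
```

Emit:
carry_out:
  motion: [0.01,0.03,3.68,0.0,0.0,0,0.02,0.02,3.68,0.0,0,0,0,0,0,0,0,0,0,0,0,0,0,0]

```text
clock: 39.17
tool_pos: [0.6732, -0.2454, 0.148]
eef_rot: [0.235, 0.972, 0.0, 0.001]
contact_force: [0.7, 1.4, 0.5]
opening: 0.568
```

Emit:
carry_out:
  motion: [0,0,0,0.0,0.0,0.0,0,0,0,0.0,0.0,0.0,0,0,0,0,0,0,0,0,0,0,0,0]
  hand: 1
  grip_force: 20

```text
clock: 39.67
tool_pos: [0.6727, -0.2454, 0.1469]
eef_rot: [0.235, 0.972, 0.0, 0.0]
contact_force: [-0.4, 0.1, 2.1]
opening: 0.217
```

```bash
python3 - <<'E'
from m import *
s=monitor.get_state(); print(s["tool_pos"],yaw(),s["contact_force"],s["opening"])
d=np.array(s["tool_pos"][:2])-[.5835,-.2]; print(np.linalg.norm(d),np.degrees(np.arctan2(d[1],d[0])))
def K(cw,z): a=np.radians(-cw); return (.5835+.1*np.cos(a),-.2+.1*np.sin(a),z)
z=s["tool_pos"][2]
path([(K(c,z),180-c,1) for c in np.arange(31,88,4)])
E
```

```text
[ 0.67268801 -0.2453736   0.14690867] 152.84895490004305 [-0.37188573  0.12613681  2.09013553] 0.21743834348819488
0.10006629791238603 -26.964307289503314
[0.03, -0.7, 0.0, 0.0, 0.001, 0.067, 0.02, -0.7, 0.0, 0.0, 0.0, 0.07, 0.03, -0.7, 0.0, 0.0, 0.0, 0.07, 0.02, -0.7, 0.0, 0.0, -0.001, 0.07, 0.03, -0.69, 0.0, 0.0, 0.0, 0.069, 0.02, -0.7, 0.0, 0.0, 0.0, 0.07, 0.03, -0.7, 0.0, 0.0, 0.0, 0.07, 0.02, -0.7, 0.0, 0.0, 0.0, 0.07]
[0.02, -0.69, 0.0, 0.0, 0.0, 0.07, 0.03, -0.7, 0.0, 0.0, 0.0, 0.069, 0.02, -0.7, 0.0, 0.0, 0.0, 0.07, 0.03, -0.7, 0.0, 0.0, 0.0, 0.07, 0.02, -0.69, 0.0, 0.0, 0.0, 0.07, 0.03, -0.7, 0.0, 0.001, 0.0, 0.07, 0.02, -0.7, 0.0, 0.0, 0.0, 0.07]
```

Emit:
carry_out:
  motion: [0.03,-0.7,0.0,0.0,0,0.067,0.02,-0.7,0.0,0.0,0.0,0.07,0.03,-0.7,0.0,0.0,0.0,0.07,0.02,-0.7,0.0,0.0,0,0.07,0.03,-0.69,0.0,0.0,0.0,0.069,0.02,-0.7,0.0,0.0,0.0,0.07,0.03,-0.7,0.0,0.0,0.0,0.07,0.02,-0.7,0.0,0.0,0.0,0.07]

```text
clock: 40.67
tool_pos: [0.6361, -0.2848, 0.147]
eef_rot: [0.493, 0.87, 0.002, 0.001]
contact_force: [2.8, 1.2, -0.1]
opening: 0.215
```

```bash
cat > k.py <<'E'
from m import *
import sys
s=monitor.get_state(); print(s["tool_pos"],yaw(),s["contact_force"],s["opening"])
d=np.array(s["tool_pos"][:2])-[.5835,-.2]; print(np.linalg.norm(d),np.degrees(np.arctan2(d[1],d[0])))
def K(cw,z): a=np.radians(-cw); return (.5835+.1*np.cos(a),-.2+.1*np.sin(a),z)
path([(K(c,.147),180-c,1) for c in map(float,sys.argv[1:])])
E
python3 k.py 63 67 71 75 79 83 87 88
```

```text
[ 0.63609684 -0.28484291  0.14696621] 120.94247096905758 [ 2.76174522  1.2475052  -0.11843511] 0.21528497928299892
0.0998235793248285 -58.20389665788143
[0.0, -0.84, -0.01, 0.004, 0.001, 0.069, 0.03, -0.69, 0.0, 0.0, 0.0, 0.07, 0.02, -0.7, 0.0, 0.0, 0.0, 0.069, 0.03, -0.7, 0.0, 0.0, 0.0, 0.07, 0.02, -0.7, 0.0, 0.0, 0.0, 0.07, 0.03, -0.69, 0.0, 0.0, 0.0, 0.07, 0.02, -0.7, 0.0, 0.0, 0.0, 0.07, 0.0, -0.18, 0.0, 0.0, 0.0, 0.017]
```

Emit:
carry_out:
  motion: [0.02,-0.7,0,0,0,0.069,0.03,-0.69,0.0,0.0,0.0,0.07,0.02,-0.7,0.0,0.0,0.0,0.069,0.03,-0.7,0.0,0.0,0.0,0.07,0.02,-0.7,0.0,0.0,0.0,0.07,0.03,-0.69,0.0,0.0,0.0,0.07,0.02,-0.7,0.0,0.0,0.0,0.07,0.0,-0.18,0.0,0.0,0.0,0.017]

```text
clock: 41.68
tool_pos: [0.5878, -0.2999, 0.1469]
eef_rot: [0.694, 0.72, 0.001, 0.001]
contact_force: [3.9, 0.2, 0.7]
opening: 0.222
```

```bash
python3 k.py 91 94 96 97
```

```text
[ 0.58778189 -0.29988092  0.14692729] 92.09118210106448 [3.87317175 0.19702926 0.74157916] 0.22234255344546897
0.09997265804959317 -87.54523803762666
[0.01, -0.6, -0.01, 0.003, 0.0, 0.054, 0.02, -0.53, 0.0, 0.0, 0.0, 0.052, 0.0, -0.34, 0.0, 0.0, 0.0, 0.035, 0.0, -0.18, 0.0, 0.0, 0.0, 0.018]
```

Emit:
carry_out:
  motion: [0.01,-0.5,0,0,0.0,0.052,0.02,-0.52,0.0,0.0,0.0,0.052,0.0,-0.34,0.0,0.0,0.0,0.035,0.0,-0.17,0.0,0.0,0.0,0.017,0,0,0,0,0,0]

```text
clock: 42.3
tool_pos: [0.572, -0.2994, 0.1469]
eef_rot: [0.748, 0.664, 0.0, 0.0]
contact_force: [3.0, -1.2, 3.5]
opening: 0.218
```

Emit:
carry_out:
  motion: [0.01,-0.18,0,0,0.0,0.017,0,0,0.0,0.0,0.0,0]

```text
clock: 42.55
tool_pos: [0.57, -0.2991, 0.1468]
eef_rot: [0.754, 0.657, 0.0, 0.0]
contact_force: [4.5, 0.4, 4.4]
opening: 0.221
```

```bash
python3 k.py 99 100
```

```text
[ 0.57000597 -0.29914     0.14682402] 82.14120005705853 [4.4828407  0.40084916 4.39419759] 0.22122705381987545
0.10005413258634771 -97.75094793282973
[0.01, -0.22, -0.02, 0.001, 0.0, 0.02, 0.0, -0.17, 0.0, 0.0, 0.0, 0.017]
```

Emit:
carry_out:
  motion: [0.0,-0.18,0,0,0.0,0.017,0.0,-0.17,0.0,0.0,0.0,0.017,0,0,0,0,0,0]

```text
clock: 42.92
tool_pos: [0.5664, -0.2986, 0.1468]
eef_rot: [0.765, 0.644, 0.0, 0.0]
contact_force: [3.4, 0.0, 5.7]
opening: 0.222
```

Emit:
carry_out:
  motion: [0.0,-0.17,0,0,0.0,0.017,0.0,0,0.0,0.0,0.0,0]

```text
clock: 43.18
tool_pos: [0.5648, -0.2983, 0.1468]
eef_rot: [0.771, 0.637, 0.0, 0.0]
contact_force: [3.2, -0.4, 5.0]
opening: 0.22
```

Emit:
carry_out:
  motion: [0.0,-0.12,0,0,0.0,0.012,0.0,0,0.0,0.0,0.0,0]

```text
clock: 43.42
tool_pos: [0.5637, -0.2981, 0.1468]
eef_rot: [0.774, 0.633, 0.0, 0.0]
contact_force: [3.5, -0.3, 6.0]
opening: 0.221
```

```bash
python3 k.py 102
```

```text
[ 0.5636752  -0.29812391  0.14683384] 78.51600997329115 [ 3.48962624 -0.26314704  6.00437291] 0.22137245658908894
0.10010656285215738 -101.42218702354823
[0.01, -0.1, -0.02, 0.001, 0.0, 0.009]
```

Emit:
carry_out:
  motion: [0,0,0,0,0,0,0,0,0,0,0,0,0,0,0,0,0,0]
  hand: 5

```text
clock: 43.8
tool_pos: [0.562, -0.2982, 0.1455]
eef_rot: [0.774, 0.633, -0.001, -0.001]
contact_force: [0.7, -0.1, 0.7]
opening: 0.535
```

Emit:
carry_out:
  motion: [0,0,-4,0,0,0,0,0,-6,0,0,0,0,0,-5,0,0,0,2,0,0,0,0,0,3,0,0,0,0,0,0,0,0,0,0,0,0,0,0,0,0,0,0,0,0,0,0,0]

```text
clock: 44.8
tool_pos: [0.5726, -0.2504, 0.2955]
eef_rot: [0.775, 0.632, -0.001, -0.0]
contact_force: [0.6, -0.3, -0.1]
opening: 0.565
```

```bash
python3 - <<'E'
from m import *
s=monitor.get_state(); print(s["tool_pos"],yaw())
p=snapshot("wrist"); save(p,"w14"); C,f=cloud(p,s),p["frame"]
X=pts(C,f,(.5,.65,-.17,-.02),(.08,.0895),((95,100,80),(125,255,255)))[0]; print("handle",rect(X))
X=pts(C,f,(.54,.63,-.25,-.15),(.09,.104))[0]; print("head",rect(X))
print("ring",rect(pts(C,f,(.54,.63,-.25,-.15),(.08,.0885),((0,0,120),(180,60,255)))[0]))
print("knob",rect(pts(C,f,(.5,.75,-.35,-.14),(.11,.125))[0]))
print("disc",rect(pts(C,f,(.5,.65,-.26,-.14),(.066,.078),((20,80,80),(35,255,255)))[0]))
E
```

```text
[ 0.57258618 -0.25044795  0.295548  ] 78.43558871412992
handle (array([ 586.1, -137.7]), array([64.3, 20. ]), 87.03)
head (array([ 583.1, -198.2]), array([31.7, 32. ]), 78.21)
ring (array([ 582.9, -197.1]), array([58.5, 56.7]), 87.03)
knob (array([ 564.2, -295.9]), array([19.4, 19.4]), 81.54)
disc (array([ 596., -199.]), array([59.7, 69.6]), 8.27)
```

View pics/w14.png

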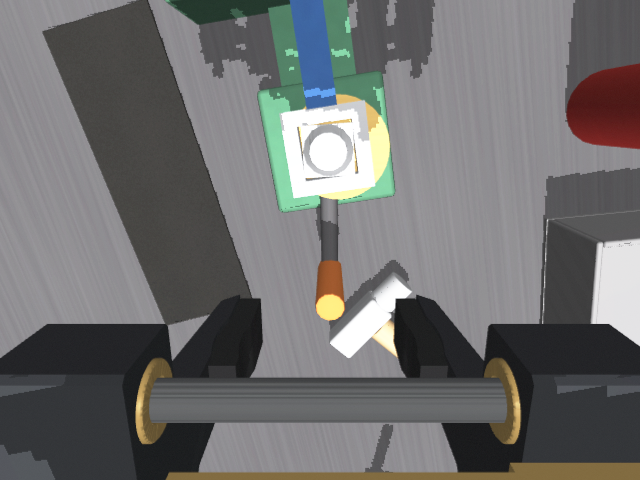

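Spanner is still at 87.0° against the post, with the knob swung right round and holding. Next I take the spanner off.

```bash
python3 - <<'E'
from h import *
path([((.5862,-.138,.24),87.0),((.5862,-.138,.2),87,1)],.05)
E
```

```text
[3.76, -0.31, 1.85, 0.0, 0.0, -0.05, 3.77, -0.12, 1.86, -0.001, 0.0, -0.05, 3.78, 0.07, 1.85, 0.0, 0.001, -0.049, -0.01, 0.0, 4.0, 0.0, -0.001, 0.0]
```

Emit:
carry_out:
  motion: [3.76,-0.31,1.85,0.0,0.0,-0.05,3.77,-0.12,1.86,0,0.0,-0.05,3.78,0.07,1.85,0.0,0,-0.049,0,0.0,4.0,0.0,0,0.0,0,0,0,0,0,0,0,0,0,0,0,0,0,0,0,0,0,0,0,0,0,0,0,0]
  hand: 4.2

```text
clock: 45.85
tool_pos: [0.587, -0.1372, 0.2019]
eef_rot: [0.725, 0.689, 0.0, 0.001]
contact_force: [-0.4, 0.1, -0.8]
opening: 0.476
```

```bash
python3 - <<'E'
from h import *
print(monitor.get_state()["tool_pos"],yaw())
path([((.5862,-.138,.139),87.0)],.03)
E
```

```text
[ 0.58704828 -0.13715234  0.20190747] 87.02422226836575
[-0.03, -0.03, 2.1, 0.001, 0.0, 0.0, -0.03, -0.03, 2.1, 0.0, 0.0, 0.0, -0.03, -0.03, 2.09, 0.001, 0.0, 0.0]
```

Emit:
carry_out:
  motion: [-0.03,-0.03,2.1,0,0.0,0.0,-0.03,-0.03,2.1,0.0,0.0,0.0,0,0,1.8,0,0.0,0.0,0,0,0,0,0,0,0,0,0,0,0,0,0,0,0,0,0,0,0,0,0,0,0,0]

```text
clock: 46.72
tool_pos: [0.5862, -0.1373, 0.1414]
eef_rot: [0.725, 0.689, 0.0, 0.0]
contact_force: [0.8, -0.1, 0.0]
opening: 0.476
```

```bash
python3 - <<'E'
from h import *
print(monitor.get_state()["tool_pos"],yaw())
path([((.5862,-.138,.139),87.0)],.03)
E
```

```text
[ 0.58624372 -0.13727105  0.14138243] 87.0758495406008
[-0.07, 0.0, 0.24, 0.001, 0.0, 0.001]
```

Emit:
carry_out:
  motion: [0,0,0.2,0,0,0,0,0,0,0,0,0,0,0,0,0,0,0]

```text
clock: 47.1
tool_pos: [0.5859, -0.1372, 0.1387]
eef_rot: [0.725, 0.689, -0.0, -0.0]
contact_force: [0.4, 1.0, -0.6]
opening: 0.473
```

Emit:
carry_out:
  motion: [0,0,0,0.0,0.0,0.0,0,0,0,0.0,0.0,0.0,0,0,0,0,0,0,0,0,0,0,0,0]
  hand: 1
  grip_force: 40

```text
clock: 47.6
tool_pos: [0.5861, -0.1372, 0.1388]
eef_rot: [0.725, 0.689, 0.0, 0.0]
contact_force: [1.6, -0.3, -1.1]
opening: 0.221
```

```bash
python3 - <<'E'
from h import *
s=monitor.get_state(); print(s["tool_pos"],yaw(),s["contact_force"],s["moment"],s["opening"])
E
```

```text
[ 0.58613077 -0.1371995   0.13879752] 87.08211608198185 [ 1.55025555 -0.31749379 -1.13965858] [-0.07603793 -0.26302445  0.0065167 ] 0.22078638235762252
```

Emit:
carry_out:
  motion: [0,0,-0.3,0,0,0,0,0,-0.5,0,0,0,0,0,-0.5,0,0,0,0,0,0,0,0,0]

```text
clock: 48.1
tool_pos: [0.5859, -0.1372, 0.1525]
eef_rot: [0.725, 0.689, -0.0, 0.0]
contact_force: [1.1, -0.7, -2.0]
opening: 0.225
```

Emit:
carry_out:
  motion: [0,0,-1.5,0,0,0,0,0,-2,0,0,0,0,0,-2,0,0,0,0,0,0,0,0,0,0,0,0,0,0,0]

```text
clock: 48.72
tool_pos: [0.5856, -0.1374, 0.2068]
eef_rot: [0.725, 0.689, -0.0, -0.0]
contact_force: [-0.6, -0.1, -2.7]
opening: 0.218
```

```bash
python3 - <<'E'
from m import *
s=monitor.get_state(); print(s["tool_pos"],yaw(),s["contact_force"])
p=snapshot("wrist"); save(p,"w15"); f=p["frame"]
path([((.4271,-.1945,.205),92.85),((.4271,-.1945,.13),92.85),((.4271,-.1945,.09),92.85)],.05)
E
```

```text
[ 0.58557551 -0.13741771  0.20675148] 87.07278564185455 [-0.64099269 -0.11670448 -2.69458411]
[-1.63, -3.88, 0.04, 0.0, 0.0, -0.025, -1.53, -3.92, 0.04, -0.001, 0.0, -0.025, -1.43, -3.95, 0.03, 0.0, 0.0, -0.025, -1.33, -3.99, 0.04, -0.001, 0.0, -0.026, 0.0, 0.0, 3.75, 0.0, 0.0, 0.0, 0.0, -0.01, 3.75, 0.0, 0.0, 0.0, 0.0, 0.0, 4.0, 0.0, 0.0, 0.0]
```

Emit:
carry_out:
  motion: [-1.63,-3.88,0.04,0.0,0.0,-0.025,-1.53,-3.92,0.04,0,0.0,-0.025,-1.43,-3.95,0.03,0.0,0.0,-0.025,-1.33,-3.99,0.04,0,0.0,-0.026,0,0,0,0,0,0,0.0,0.0,3.75,0.0,0.0,0.0,0.0,0,3.75,0.0,0.0,0.0,0.0,0.0,4.0,0.0,0.0,0.0]

```text
clock: 49.78
tool_pos: [0.4291, -0.1941, 0.089]
eef_rot: [0.689, 0.725, 0.001, 0.0]
contact_force: [0.1, -0.3, -3.5]
opening: 0.221
```

Emit:
carry_out:
  motion: [0,0,0,0.0,0.0,0.0,0,0,0,0.0,0.0,0.0,0,0,0,0,0,0]

```text
clock: 50.15
tool_pos: [0.4286, -0.1944, 0.0916]
eef_rot: [0.689, 0.724, 0.001, 0.001]
contact_force: [-0.4, 0.1, -3.0]
opening: 0.22
```

```bash
python3 - <<'E'
from m import *
s=monitor.get_state(); print(s["tool_pos"],yaw(),s["contact_force"])
path([((.4271,-.1945,.0705),92.85)],.007)
E
```

```text
[ 0.42858556 -0.19440879  0.09160068] 92.8433779755929 [-0.38542016  0.1305557  -2.96575036]
[0.0, -0.04, 0.53, 0.001, 0.0, 0.0, 0.0, -0.04, 0.53, 0.001, 0.0, 0.0, 0.0, -0.04, 0.52, 0.0, 0.0, 0.0, 0.0, -0.03, 0.53, 0.001, 0.0, 0.0]
```

Emit:
carry_out:
  motion: [0.0,-0.03,0.53,0,0.0,0.0,0.0,-0.03,0.53,0,0.0,0.0,0.0,-0.03,0.5,0.0,0.0,0.0,0.0,0,0.45,0,0.0,0.0,0,0,0,0,0,0,0,0,0,0,0,0]

```text
clock: 50.9
tool_pos: [0.4267, -0.1943, 0.07]
eef_rot: [0.689, 0.725, -0.0, -0.0]
contact_force: [0.0, 0.5, -2.2]
opening: 0.221
```

Emit:
carry_out:
  motion: [0.0,0,0.05,0,0.0,0.0,0,0,0,0,0,0]

```text
clock: 51.15
tool_pos: [0.4267, -0.1943, 0.0699]
eef_rot: [0.689, 0.725, 0.0, -0.0]
contact_force: [0.1, -0.8, 2.3]
opening: 0.222
```

Contact. Release, rise, and retreat for a clear top view.

Emit:
carry_out:
  motion: [0,0,0,0.0,0.0,0.0,0,0,0,0.0,0.0,0.0,0,0,0,0,0,0]
  hand: 4.2

```text
clock: 51.52
tool_pos: [0.4268, -0.1944, 0.0697]
eef_rot: [0.689, 0.725, -0.0, -0.0]
contact_force: [-0.2, -0.8, 0.7]
opening: 0.475
```

Emit:
carry_out:
  motion: [0,0,-3,0.0,0.0,0.0,0,0,-6,0.0,0.0,0.0,0,0,-6,0,0,0,0,0,-6,0,0,0,-4,0,-2,0,0,0.08,-5,0,0,0,0,0.08,-5,0,0,0,0,0.08,-5,0,0,0,0,0.08]

```text
clock: 52.52
tool_pos: [0.4118, -0.3847, 0.2997]
eef_rot: [0.797, 0.604, -0.0, -0.0]
contact_force: [0.6, 0.3, -0.7]
opening: 0.472
```

Emit:
carry_out:
  motion: [-6,0,0,0,0,0.08,-6,0,0,0,0,0.08,-5,0,0,0,0,0.08,0,0,0,0,0,0,0,0,0,0,0,0,0,0,0,0,0,0]

```text
clock: 53.28
tool_pos: [0.3562, -0.541, 0.2999]
eef_rot: [0.862, 0.507, 0.0, -0.0]
contact_force: [0.5, -0.2, 0.1]
opening: 0.475
```

```bash
python3 - <<'E'
from m import *
s=monitor.get_state(); print(s["tool_pos"],yaw(),s["contact_force"])
p=snapshot("top"); C,f=cloud(p),p["frame"]; meas(C,f)
print("disc",rect(pts(C,f,(.5,.65,-.26,-.14),(.066,.078),((20,80,80),(35,255,255)))[0]))
X=pts(C,f,(.48,.72,.12,.36),(.042,.054),((0,0,150),(180,60,255)))[0]; print("plate",rect(X),np.median(X[:,2]))
for c in ((.6124,.1827),(.5956,.2915)):
    X=pts(C,f,(c[0]-.025,c[0]+.025,c[1]-.025,c[1]+.025),(.08,.11))[0]; print("pin",rect(X),np.median(X[:,2]))
print("jar",rect(pts(C,f,(.66,.8,-.05,.1),(.12,.14))[0]),"mug",rect(pts(C,f,(.25,.4,-.5,-.37),(.08,.1))[0]))
D=np.load("top.npz"); print("before: jar",rect(pts(D["C"],D["f"],(.66,.8,-.05,.1),(.12,.14))[0]),"mug",rect(pts(D["C"],D["f"],(.25,.4,-.5,-.37),(.08,.1))[0]))
a=f[110:370,100:540,::-1]; cv2.imwrite("pics/top5.png",cv2.resize(a,None,fx=1.8,fy=1.8,interpolation=3))
E
```

```text
[ 0.35620307 -0.54101464  0.29989031] 60.97277354034868 [ 0.48423641 -0.16938432  0.10811513]
ledge (array([564.3, -77. ]), array([ 29.7, 130.1]), 87.24)
post (array([608. , -78.9]), array([14.5, 13.1]), 0.09)
head (array([ 583.8, -200.2]), array([34.3, 35.4]), 82.6)
knob (array([ 565.8, -297.3]), array([19.2, 17.6]), 4.59)
handle (array([ 425.8, -154.2]), array([ 20.5, 147.5]), 2.97)
ring (array([ 431. , -257.2]), array([56.6, 58. ]), 2.67)
mat (array([ 421.3, -210.9]), array([298.2, 122.1]), 89.93)
disc (array([ 590.3, -200.5]), array([70. , 70.6]), 89.97)
plate (array([605.3, 236.6]), array([158.3, 157.3]), 8.89) 0.04858121832911424
pin (array([611.2, 182.1]), array([31.5, 31.5]), 89.71) 0.09618101804884735
pin (array([595.1, 290.8]), array([31.8, 31.5]), 67.34) 0.09608199895545812
jar (array([734.6,  22.3]), array([68.3, 68.5]), 67.88) mug (array([ 315.8, -428.4]), array([80.5, 76.6]), 89.18)
before: jar (array([734.6,  22.1]), array([68.2, 69.2]), 78.81) mug (array([ 315.5, -428.9]), array([81.5, 76.2]), 88.12)
```

View pics/top5.png

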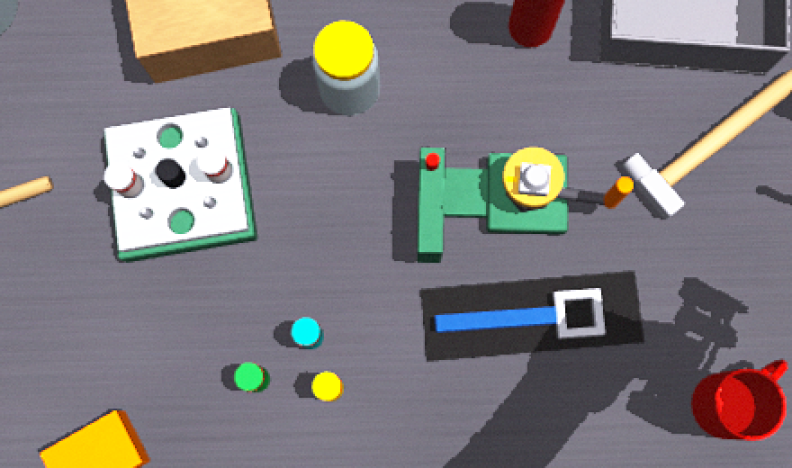

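```bash
python3 -c "
from h import *
print(workorder.finish_job())"
```

```text
the job is handed in; nothing more can be done
None
```

The jig is made up and the job is handed in, at about 53 s of the 210 s allowed; no verdict was reported.

- **Plate:** it was turned to match the bed and slid down over the four studs. Its top reads 48 to 49 mm, where fully seated is 48 mm.
- **Pins:** only two white pins were on the bench. Both stand in bores with their tops at 96 mm, which is fully home. I left the green, turquoise and yellow look-alikes alone.
- **Stop:** with the spanner on the head I swung it clockwise until it met the red post. The nut was then turned with the spanner left on, and the spanner stayed at 87.0° against the post throughout.
- **Jam nut:** the nut and spindle angles add up to about 1.35 to 1.37 rad, so the nut is tight. I did not feel a hard end as a jump in force.
- **Spanner:** it lifted off without snagging and lies flat on the mat, ring and handle both over it.
- **Jar and mug:** both are within 1 mm of where they started.

**Check that disagreed:** the final reading of the spindle is not exact. The brass disc's direction gives about 0 to -0.02 rad. A noisier fit of the square head gives about +0.08. Both are inside the 0.17 allowed, and the nut counts as tight with either.

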